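# Set tool blanks to the hidden stop and latch the clamp lid

## Robot

A 7-joint arm with a two-finger parallel gripper is mounted at the origin on the work surface. World frame = base frame: x ahead of the robot, y to its left, z up, the work surface at z = 0. Lengths are in m, angles in rad, forces in N, time in s.
With the tool pointing down it reaches from about 0.425 to 0.875 m from the base axis. Payload 4.7 kg.
Tool frame: the origin (TCP) lies at the very end of the fingers, on their centre line; the grasp point (between the pads) lies behind it (ctrl.tcp_to_grasp is the z of the grasp point in the tool frame, in m); z points along the fingers, y is the line along which they close (so a half turn about z gives the same grasp; the last joint's range is limited). The gripper opens to 87 mm and grips with 3 to 60 N. Pads are 19 mm wide; open, the fingers measure 117 mm over their backs; the gripper's body (75 mm by 190 mm) begins 51 mm behind the grasp point.
Start: joints at [1.175, 0.321, -0.07, 1.45, 0.023, 1.371, -0.057], TCP at [0.259, -0.596, 0.223] pointing down, gripper open.
Joint ranges: [-2.86, 2.86], [-0.3, 2.09], [-1.38, 1.24], [0.06, 2.45], [-1.56, 4.7], [0.09, 2.05], [-2.69, 2.69]. Speed limits (rad/s): [2.57, 2.57, 3.14, 3.14, 3.14, 3.14, 3.14].

## Interface

Orientations are given as a rotation vector (axis times angle).
In Python, from bench import ctrl gives the robot as it stands.
- The arm moves only by the tool step_arm, never from a script. Its argument "targets" is a list of rows, each a list of 7 numbers: the shift along the world's x, y, z in cm, then the turn, a rotation vector about the world's x, y, z in degrees, then the opening, from 0 (shut) to 1 (fully open). A call has exactly 5 rows; each row shifts and turns the commanded pose from where the row before left it; what a row does not reach is not made up. A row lasts 1/12 s, in which the tool goes at most 41.7 mm and 7.16 degrees, less where a joint would pass 70% of its speed; a pose out of reach is approached as far as the arm can. A call with a gripper value outside its range is refused whole. The fingers move at their own pace and stop on an object; "force" is the grip in N (left out, the last holds). Time passes only in rows, so rows that do not move let the fingers close, or fill a call up. It gives the time, the measured TCP pose, the force, the opening and the grip force at its end, in the units of the state.
- ctrl.get_state(): the state, without advancing time (a new reading comes with each control period).
- ctrl.get_image(name): name is "side" or "top" or "wrist"; returns (picture, depth): 400x640x3 uint8, red, green, blue; 400x640 float32, m along the optical axis (not along the pixel's ray), 0 where there is no reading.
- ctrl.camera_params(name): a dict with "intrinsics" (3x3 intrinsics, pixels), "rvec" (rotation vector, rad) and "tvec" (3), from world to camera coordinates, as OpenCV has them; the wrist camera has in their place "hand_eye" (4x4, takes a point from camera to tool coordinates, whose origin is the TCP and whose axes are the flange's). Camera axes: x right, y down, z forward; pixel columns grow to the right and rows downward; lengths in m; the calibration is good to about 2 mm. A picture is of the moment at which its call begins: read the wrist's pose just before it. camera_params takes no time and is no camera call.
- ctrl.close_job(): hands the job in; it is judged then, once.
The state is a dict: "time": time; "joint_positions": joint angles; "qd": joint speeds; "joint_torque": joint torques, N m; "position": TCP position; "tool_rot": TCP orientation; "ft_force": force on the tool from outside, world axes, zero at the start; "torque": the same for the moment, N m; "grip_width": opening from 0.0 (shut) to 1.0 (fully open); "grip_force": force on a finger pad.
Only numpy, scipy, OpenCV 4.12 (cv2) and the standard library are available. Lean on these libraries where they do the work, as an engineer would, in place of code of your own. Each camera call takes 0.05 s, during which the arm holds its last target. There are 200 camera calls.

## Task

Lay each tool blank from the wooden tray in a channel of its own in the setting station, in front of the hood with its nose (brass-coloured end) towards it, and tap it in with the held brass bar, not with the fingers, until its nose is home against the stop hidden under the hood; tap gently, the stop must not be driven back. When all are home, shut the clamp lid, hook the latch loop over its keeper and then press the lever down over centre. Leave the brass bar lying flat in the dark steel tray and do not disturb the other things on the bench.

Things in the scene. Friction and masses are not known exactly. Their poses are not given: they have to be found in the camera images.
- station: Setting station, fixed: green base 180 x 272 mm. Origin: bench level, mid-width, 60 mm before the hood's front edge; x runs along the channels into the hood. Channel floor z = 14 mm, from x = -48. Hood over x 60 to 132, top z = 46; a dial on it to z = 122 at y = 100. Four channels, centred y = -116, -66, 66, 116, each between two rails 6 mm high, 24 mm apart inside, from x = -38: use any free one.
- stop_face (a point): Middle of the stop bar's face (it looks to -x), 9 mm above the channel floor; axes as the station's. The stop crosses all four channels under the hood, 22 to 38 mm behind the hood's front edge, where no camera sees it. Held by friction only: it slips back at about 25 N.
- stop (a joint): How far the stop bar has been driven back from its setting, m (0 at the start).
- lid (a joint): Aluminium clamp lid 50 mm long (x) x 260 x 10 mm, 0.35 kg; hinge along y at station x = 58, z = 38 mm, free edge 54 mm from it. 0 = shut (top at z = 44, 2 mm clear of the blanks); starts open at 1.7 to 1.85 rad (1.85 = end stop, leaning back over the hood). Tipped forward below about 1.5 it falls shut by itself in 1 to 2 s, damped.
- keeper (a point): Seat of the loop's crossbar: 4 mm above the lid's tongue, just behind the keeper hook; with the lid shut at station x = -4, y = 0, z = 48 mm. The tongue, 26 mm wide, sticks 18 mm out of the lid's front edge, level with its top; the hook stands 13 mm high across its front end and leans back. Behind this point the lid's top is flat.
- lever (a joint): Latch lever, 22 mm wide, 62 mm long from its pin, 5 mm thick. 0 = flat along -x over the 6 mm high apron (pressed home, over centre); grows as it is raised, to 2.15 rad. Starts at 1.95 to 2.12: pointing up and leaning towards the lid. Stays where it is put (friction 0.07 N m); with the loop hooked pressing it over takes up to about 0.25 N m, and the loop's tension then holds it.
- lever_pin (a point): Centre of the lever's pin (axis along y), station x = -50, z = 20 mm.
- lever_tip (a point): Near the lever's free end, 56 mm from its pin, on its width's middle.
- loop_bar (a point): Middle of the crossbar of the latch's wire loop: 8 mm round, 39 mm along y, about 64 mm from the loop's pivot, which is on the lever (lever up: station x = -54, z = 32). Side wires 6 mm, 33 mm clear between, straddle the lever. Starts forward (-x) against a tab, some 50 mm high; swings freely up and over and drops past the top. Hooked and slack, it lies up to 14 mm behind the keeper point.
- tool_tray: Dark steel tray, 230 x 150 mm, 13 mm high, walls 5 mm, fixed, where the tapping bar lies and belongs. Origin: centre of the underside; long side along x; floor at z = 5 mm.
- bar: Brass tapping bar, 130 x 20 x 16 mm (x, y, z), 0.34 kg, loose. Origin: centre of its underside; long axis x.
- blank1: Steel lathe-tool blank 100 x 20 x 18 mm (x, y, z), about 0.28 kg, loose, with an 8 mm brass-coloured band at its nose end. Origin: centre of its underside; +x points to the nose. Two or three blanks are present; they start lying across a fixed wooden tray (230 x 150 mm, floor 5 mm, rim 13 mm high) about 65 mm apart, noses either way.
- blank1_nose (a point): Centre of the nose face of blank1 (50 mm ahead of its origin, 9 mm above its underside).
- blank2: Steel lathe-tool blank 100 x 20 x 18 mm (x, y, z), about 0.28 kg, loose, with an 8 mm brass-coloured band at its nose end. Origin: centre of its underside; +x points to the nose. Two or three blanks are present; they start lying across a fixed wooden tray (230 x 150 mm, floor 5 mm, rim 13 mm high) about 65 mm apart, noses either way.
- blank2_nose (a point): Centre of the nose face of blank2 (50 mm ahead of its origin, 9 mm above its underside).
- blank3: Steel lathe-tool blank 100 x 20 x 18 mm (x, y, z), about 0.28 kg, loose, with an 8 mm brass-coloured band at its nose end. Origin: centre of its underside; +x points to the nose. Two or three blanks are present; they start lying across a fixed wooden tray (230 x 150 mm, floor 5 mm, rim 13 mm high) about 65 mm apart, noses either way.
- blank3_nose (a point): Centre of the nose face of blank3 (50 mm ahead of its origin, 9 mm above its underside).
- saw_blade: Bystander, to be left alone: toothed saw blade lying flat, 152 mm across, 4 mm thick. Origin: centre of its underside.
- flange: Bystander, to be left alone: grinding-wheel flange, 84 mm across, 28 mm high. Origin: centre of its underside.
- flask: Bystander, to be left alone: blue flask, 72 mm across, 200 mm high. Origin: centre of its underside.
- mug: Bystander, to be left alone: white mug, 80 mm across, 95 mm high. Origin: centre of its underside.
- oil_can: Bystander, to be left alone: grey can, 60 mm across, 110 mm high. Origin: centre of its underside.
- collar: Bystander, to be left alone: steel spacer collar, 70 mm across, 30 mm high. Origin: centre of its underside.
- vblock: Bystander, to be left alone: small steel vee block, 70 x 45 x 42 mm. Origin: centre of its underside.
Mind the look-alikes: they are no part of the job. Leave any blue look-alike of the blank3 alone.

How it is judged:
By the outcome, as a careful person would: the job done as asked, in the order asked, and still so for the second after the job is handed in, with the robot touching nothing.
Of blank1, blank2, blank3 only 2 to 3 are there at a start; the rules pass over those that are not, and their reading is None.
At some moment in a run one of bar may be knocked a few centimetres aside while the robot is not near it.
Once in a run the grip may slacken for a moment while it holds something.
It also fails if it takes over 210 s, if anything falls off the work surface, if the arm or the gripper's body presses on something with over 40 N, if the wrist force passes 120 N, or if a joint passes its speed limit or range.

## Working session

There is one attempt and no reset: what is moved stays moved. The work goes in short steps, Python scripts to look and compute and a tool call to move; the robot and the scene stay as the last step left them, time stands still between calls to the robot, and variables do not carry over. Pictures are saved under pics/ and viewed, at most 14 in all, crops included, and the job is handed in when it is done.

Besides the shell and the picture viewer there is one more tool, called after ">>>" in YAML: its name, and indented under it one key for each argument. step_arm: Moves the arm, as the interface text tells. Its arguments: {"type":"object","properties":{"targets":{"type":"array"},"force":{"type":"number"}},"required":["targets"]}

```bash
ls; mkdir -p pics; cat > h.py <<'E'
import numpy as np, cv2
from scipy.spatial.transform import Rotation as R
from bench import ctrl
def cam(n):
    p=ctrl.camera_params(n); K=np.array(p["intrinsics"],float)
    if "hand_eye" in p:
        s=ctrl.get_state(); T=np.eye(4); T[:3,:3]=R.from_rotvec(s["tool_rot"]).as_matrix(); T[:3,3]=s["position"]
        W=T@np.array(p["hand_eye"]); return K,W[:3,:3],W[:3,3]
    Rm=R.from_rotvec(np.ravel(p["rvec"])).as_matrix(); return K,Rm.T,-Rm.T@np.ravel(p["tvec"])
def shot(n,f=None):
    c=cam(n); im,d=ctrl.get_image(n)
    if f: cv2.imwrite("pics/"+f,im[:,:,::-1])
    np.savez("last_%s.npz"%n,im=im,d=d,K=c[0],Rw=c[1],t=c[2]); return im,d,c
def load(n):
    z=np.load("last_%s.npz"%n); return z["im"],z["d"],(z["K"],z["Rw"],z["t"])
def onz(c,u,v,z):
    K,Rw,t=c; r=Rw@np.linalg.inv(K)@np.array([u,v,1.0]); return t+r*(z-t[2])/r[2]
def pt(c,d,u,v):
    K,Rw,t=c; return t+Rw@(np.linalg.inv(K)@np.array([u,v,1.0])*d[int(v),int(u)])
def cloud(c,d):
    K,Rw,t=c; v,u=np.mgrid[:d.shape[0],:d.shape[1]]
    return t+((np.stack([u,v,np.ones_like(u)],-1)@np.linalg.inv(K).T)*d[...,None])@Rw.T
def proj(c,P):
    K,Rw,t=c; q=K@(Rw.T@(np.array(P)-t)); return q[:2]/q[2]
E
python3 - <<'E'
from h import *
for n in("top","side","wrist"):
    im,d,c=shot(n,n+"0.png"); print(n,c[2].round(3),c[1][:,2].round(3),c[0][0,0])
s=ctrl.get_state(); print({k:np.round(v,3) for k,v in s.items()}, ctrl.tcp_to_grasp)
E
```

```text
pics
top [ 0.348 -0.01   1.578] [ 0.106 -0.001 -0.994] 499.16359114125936
side [ 0.327 -0.732  0.963] [ 0.17   0.619 -0.767] 406.06081379334495
wrist [ 0.321 -0.567  0.383] [-0.233 -0.099 -0.967] 293.7149788238579
{'time': np.float64(0.15), 'joint_positions': array([ 1.175,  0.322, -0.07 ,  1.451,  0.023,  1.371, -0.057]), 'qd': array([-0.001, -0.001, -0.001, -0.003,  0.002,  0.001, -0.001]), 'joint_torque': array([-0.0000e+00, -4.9180e+01, -4.0500e-01, -3.1288e+01, -6.4000e-02,
        4.0000e-02,  0.0000e+00]), 'position': array([ 0.259, -0.596,  0.222]), 'tool_rot': array([-3.074e+00, -6.390e-01,  1.000e-03]), 'ft_force': array([-0.022, -0.642, -0.173]), 'torque': array([-0.022, -0.019,  0.018]), 'grip_force': np.float64(0.0), 'grip_width': np.float64(1.002)} -0.0187
```

View pics/top0.png

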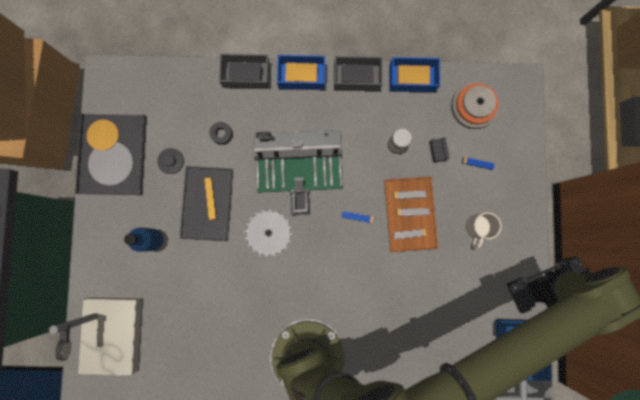

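View pics/side0.png

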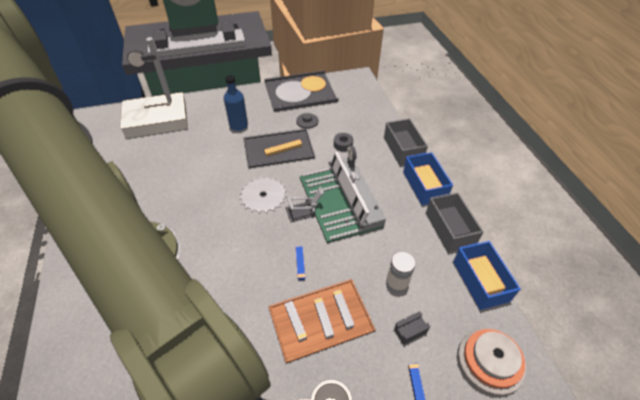

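```bash
python3 - <<'E'
from h import *
im,d,c=load("top"); P=cloud(c,d); hsv=cv2.cvtColor(im,cv2.COLOR_RGB2HSV)
def rects(m,z,lo,hi,name):
    m=cv2.morphologyEx(m.astype(np.uint8),cv2.MORPH_CLOSE,np.ones((3,3)))
    cs,_=cv2.findContours(m,cv2.RETR_EXTERNAL,cv2.CHAIN_APPROX_NONE)
    for k in cs:
        if lo<cv2.contourArea(k)<hi:
            W=np.array([onz(c,*q[0],z)[:2] for q in k],np.float32); r=cv2.minAreaRect(W)
            print(name,k.mean((0,1)).round(),np.round(r[0],3),np.round(r[1],3),round(r[2],1))
H,S,V=[hsv[...,i].astype(int) for i in range(3)]
ctr=(P[...,0]>.3)&(P[...,0]<.9)&(abs(P[...,1])<.75)
rects(ctr&(H>60)&(H<95)&(S>80),.014,200,9000,"green")
rects(ctr&(H<18)&(S>80)&(P[...,1]<-.15)&(P[...,1]>-.45),.01,800,9000,"wood")
wood=(P[...,1]<-.2)&(P[...,1]>-.46)&(P[...,0]>.38)&(P[...,0]<.65)
rects(wood&(S<70)&(V>110),.023,50,900,"blank")
rects(ctr&(H>10)&(H<30)&(S>130)&(P[...,1]>.15)&(P[...,1]<.5),.021,60,900,"bar")
rects(ctr&(V<75)&(P[...,1]>.15)&(P[...,1]<.45),.01,1500,9000,"steeltray")
rects(ctr&(H>105)&(H<125)&(S>130)&(P[...,1]<-.05),.018,50,900,"blue")
z=(ctr&(P[...,2]>.04)&(P[...,1]<.2)&(P[...,1]>-.2)&(P[...,0]>.6)); rects(z,.046,100,9000,"hood")
a=cv2.resize(im[120:225,240:360],None,fx=5,fy=5,interpolation=cv2.INTER_CUBIC)
cv2.imwrite("pics/st0.png",a[:,:,::-1])
for q in [(300,200),(300,185),(266,152),(335,152)]: print(q,pt(c,d,*q).round(3))
E
```

```text
green [298. 176.] [0.565 0.041] [0.1   0.259] 3.8
wood [411. 214.] [ 0.446 -0.315] [0.23  0.152] 5.2
blank [408. 233.] [ 0.387 -0.304] [0.012 0.087] 1.2
blank [414. 212.] [ 0.451 -0.324] [0.021 0.085] 4.5
blank [411. 194.] [ 0.505 -0.315] [0.021 0.086] 4.1
bar [210. 198.] [0.481 0.316] [0.129 0.023] 8.8
blue [356. 216.] [ 0.433 -0.141] [0.081 0.016] 80.9
blue [480. 163.] [ 0.608 -0.534] [0.081 0.018] 79.7
blue [413.  82.] [ 0.877 -0.324] [0.156 0.074] 87.3
hood [298. 144.] [0.656 0.045] [0.088 0.274] 3.9
hood [352.  78.] [ 0.875 -0.134] [0.065 0.133] 0.9
hood [302.  76.] [0.873 0.039] [0.068 0.152] 1.2
hood [261.  76.] [0.875 0.174] [0.065 0.06 ] 1.7
(300, 200) [0.482 0.035 0.003]
(300, 185) [0.524 0.034 0.053]
(266, 152) [0.62  0.139 0.076]
(335, 152) [ 0.627 -0.071  0.062]
```

View pics/st0.png

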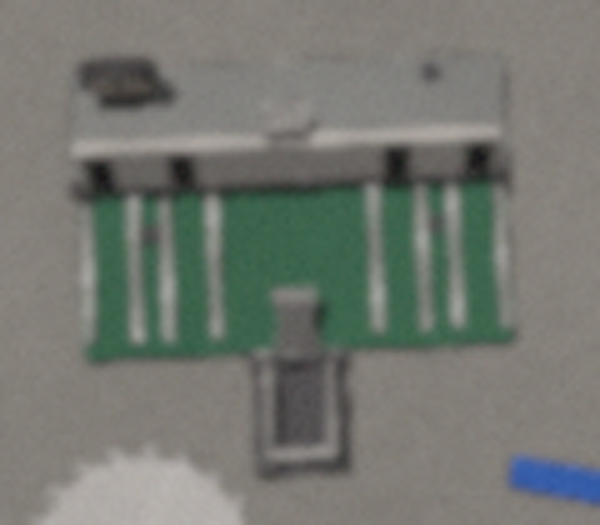

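Top view: the station is at (300,165), its hood to the far side and the dial at its left end. Three blanks lie in the wooden tray at (410,213), and the brass bar is in the steel tray at (210,198). The lid is open, the lever is up and the loop is forward at (300,203). The side view shows a nose towards the camera on the nearest blank at (302,337), and noses away on the other two. I'll move above the wooden tray for a close look.

>>> step_arm:
  targets:
    - [1.9,2.85,-0.3,0,0,7.1,1]
    - [1.9,2.85,-0.3,0,0,7.1,1]
    - [1.9,2.85,-0.3,0,0,7.1,1]
    - [1.9,2.85,-0.3,0,0,7.1,1]
    - [1.9,2.85,-0.3,0,0,7.1,1]
  force: 30

```text
time: 0.57
position: [0.3545, -0.4521, 0.2071]
tool_rot: [-2.73, -1.554, 0.0]
ft_force: [0.1, 0.0, 0.9]
grip_width: 0.999
grip_force: 0.0
```

>>> step_arm:
  targets:
    - [1.9,2.85,-0.3,0,0,7.1,1]
    - [1.9,2.85,-0.3,0,0,7.1,1]
    - [1.9,2.85,-0.3,0,0,7.1,1]
    - [1.9,2.85,-0.3,0,0,7.1,1]
    - [1.9,2.85,-0.3,0,0,7.1,1]

```text
time: 0.98
position: [0.4494, -0.3096, 0.1923]
tool_rot: [-2.126, -2.313, 0.0]
ft_force: [0.5, -0.4, 0.1]
grip_width: 0.998
grip_force: 0.0
```

>>> step_arm:
  targets:
    - [0,0,0,0,0,0,1]
    - [0,0,0,0,0,0,1]
    - [0,0,0,0,0,0,1]
    - [0,0,0,0,0,0,1]
    - [0,0,0,0,0,0,1]

```text
time: 1.4
position: [0.448, -0.3127, 0.1925]
tool_rot: [2.136, 2.303, -0.001]
ft_force: [0.0, 0.2, 0.5]
grip_width: 0.999
grip_force: 0.0
```

```bash
python3 - <<'E'
from h import *
s=ctrl.get_state(); print(s["position"].round(4),R.from_rotvec(s["tool_rot"]).as_matrix().round(3).tolist(),np.round(s["joint_positions"],2))
im,d,c=shot("wrist","w1.png"); print(c[2],c[1][:,2])
E
```

```text
[ 0.448  -0.3127  0.1925] [[-0.075, 0.997, -0.0], [0.997, 0.075, -0.0], [-0.0, -0.0, -1.0]] [ 0.93  0.14 -0.4   1.74  0.06  1.27  0.59]
[ 0.44182744 -0.24248741  0.3543844 ] [ 0.01786338 -0.25191844 -0.96758359]
```

View pics/w1.png

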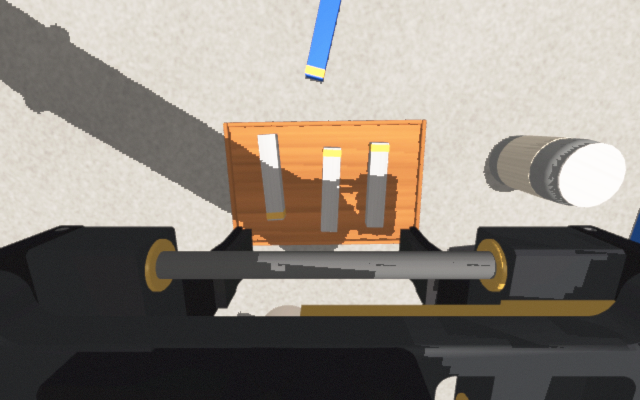

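The wrist view (up is +y, right is +x) shows the left blank (271,178) with its nose at the bottom, towards -y. The middle (331,190) and right (377,185) blanks have their noses at the top, towards +y.

```bash
cat >> h.py <<'E'
def tops(c,d,lo,hi,box,amin=60):
    "min-area rectangles (world xy) of patches whose height lies in lo..hi within box x0,x1,y0,y1"
    P=cloud(c,d); x,y,z=P[...,0],P[...,1],P[...,2]
    m=((d>0)&(z>lo)&(z<hi)&(x>box[0])&(x<box[1])&(y>box[2])&(y<box[3])).astype(np.uint8)
    m=cv2.morphologyEx(m,cv2.MORPH_OPEN,np.ones((3,3)))
    n,l=cv2.connectedComponents(m); o=[]
    for i in range(1,n):
        k=l==i
        if k.sum()<amin: continue
        zz=np.median(z[k]); r=cv2.minAreaRect(P[k][:,:2].astype(np.float32))
        a=r[2]+(90 if r[1][0]<r[1][1] else 0)
        o.append((np.round(r[0],4),np.round(sorted(r[1]),4),round((a+90)%180-90,1),round(zz,4)))
    return o
E
python3 - <<'E'
from h import *
im,d,c=load("wrist")
P=cloud(c,d)
for u,v in [(271,178),(331,190),(377,185),(300,190)]: print(P[v,u].round(4))
for o in tops(c,d,.019,.027,(.34,.55,-.40,-.23)): print(o)
E
```

```text
[ 0.3839 -0.3067  0.0235]
[ 0.4533 -0.3159  0.0225]
[ 0.5055 -0.3058  0.0235]
[ 0.4163 -0.3225  0.0053]
(array([ 0.3833, -0.3075]), array([0.0207, 0.0997]), -82.2, np.float64(0.0227))
(array([ 0.506 , -0.3075]), array([0.0202, 0.1001]), -86.6, np.float64(0.0227))
(array([ 0.4524, -0.3169]), array([0.02  , 0.0997]), -87.8, np.float64(0.0227))
```

>>> step_arm:
  targets:
    - [1.16,0.1,-2.4,0,0,-0.2,0.5]
    - [1.16,0.1,-2.4,0,0,-0.2,0.5]
    - [1.16,0.1,-2.4,0,0,-0.2,0.5]
    - [1.16,0.1,-2.4,0,0,-0.2,0.5]
    - [1.16,0.1,-2.4,0,0,-0.1,0.5]

```text
time: 1.87
position: [0.507, -0.3072, 0.0715]
tool_rot: [2.153, 2.287, -0.0]
ft_force: [-0.1, -0.6, -0.3]
grip_width: 0.709
grip_force: 0.0
```

>>> step_arm:
  targets:
    - [0,0,-1,0,0,0,0.5]
    - [0,0,-1,0,0,0,0.5]
    - [0,0,-1,0,0,0,0.5]
    - [0,0,-1,0,0,0,0.5]
    - [0,0,0,0,0,0,0.5]

```text
time: 2.28
position: [0.5053, -0.3064, 0.0311]
tool_rot: [-2.151, -2.287, 0.001]
ft_force: [-0.5, 0.1, 0.3]
grip_width: 0.504
grip_force: 0.0
```

>>> step_arm:
  targets:
    - [0,0,0,0,0,0,0.5]
    - [0,0,-0.5,0,0,0,0.5]
    - [0,0,-0.5,0,0,0,0.5]
    - [0,0,-0.5,0,0,0,0.5]
    - [0,0,0,0,0,0,0.5]

```text
time: 2.7
position: [0.5063, -0.3059, 0.0166]
tool_rot: [-2.15, -2.289, 0.001]
ft_force: [-0.4, -0.7, -0.6]
grip_width: 0.501
grip_force: 0.0
```

>>> step_arm:
  targets:
    - [0,-0.1,-0.4,0,0,0,0.5]
    - [0,0,0,0,0,0,0.2]
    - [0,0,0,0,0,0,0.1]
    - [0,0,0,0,0,0,0.1]
    - [0,0,0,0,0,0,0.1]

```text
time: 3.12
position: [0.5072, -0.3073, 0.0138]
tool_rot: [2.151, 2.289, 0.0]
ft_force: [-0.0, -0.8, 0.1]
grip_width: 0.283
grip_force: 0.0
```

>>> step_arm:
  targets:
    - [0,0,0,0,0,0,0.1]
    - [0,0,0,0,0,0,0.1]
    - [0,0,0,0,0,0,0.1]
    - [0,0,0,0,0,0,0.1]
    - [0,0,0,0,0,0,0.1]

```text
time: 3.53
position: [0.5072, -0.3073, 0.0138]
tool_rot: [2.151, 2.289, 0.0]
ft_force: [1.1, -0.6, 0.9]
grip_width: 0.225
grip_force: 30.0
```

>>> step_arm:
  targets:
    - [0,0,1.5,0,0,0,0.1]
    - [0,0,3.5,0,0,0,0.1]
    - [0,0,4,0,0,0,0.1]
    - [0,0,4,0,0,-7,0.1]
    - [0,1,2,0,0,-7,0.1]

```text
time: 3.95
position: [0.5078, -0.3003, 0.1681]
tool_rot: [2.418, 1.996, 0.001]
ft_force: [0.5, -2.1, -2.0]
grip_width: 0.223
grip_force: 30.0
```

>>> step_arm:
  targets:
    - [0.1,2.5,0.8,0,0,-7,0.1]
    - [0.1,2.5,0.8,0,0,-7,0.1]
    - [0.1,2.5,0.8,0,0,-7,0.1]
    - [0.1,2.5,0.8,0,0,-7,0.1]
    - [0.1,2.5,0.8,0,0,-7,0.1]

```text
time: 4.37
position: [0.511, -0.1708, 0.2031]
tool_rot: [-2.909, -1.182, 0.002]
ft_force: [0.1, -0.6, -3.0]
grip_width: 0.227
grip_force: 30.0
```

>>> step_arm:
  targets:
    - [0.1,2.5,0,0,0,-7,0.1]
    - [0.1,2.5,0,0,0,-7,0.1]
    - [0.1,2.5,0,0,0,-7,0.1]
    - [0.1,2.5,0,0,0,-7,0.1]
    - [0.1,2.5,0,0,0,-7,0.1]

```text
time: 4.78
position: [0.516, -0.046, 0.2027]
tool_rot: [-3.131, -0.253, 0.003]
ft_force: [0.8, 0.0, -3.7]
grip_width: 0.23
grip_force: 30.0
```

>>> step_arm:
  targets:
    - [0,1.5,0,0,0,-5.5,0.1]
    - [0,0,0,0,0,0,0.1]
    - [0,0,0,0,0,0,0.1]
    - [0,0,0,0,0,0,0.1]
    - [0,0,0,0,0,0,0.1]

```text
time: 5.2
position: [0.5167, -0.034, 0.2032]
tool_rot: [3.139, 0.11, -0.001]
ft_force: [0.8, 0.3, -3.2]
grip_width: 0.225
grip_force: 30.0
```

```bash
python3 - <<'E'
from h import *
s=ctrl.get_state(); print(s["position"].round(4),R.from_rotvec(s["tool_rot"]).as_matrix().round(3).tolist(),np.round(s["joint_positions"],2),s["grip_width"])
im,d,c=shot("wrist","w2.png")
E
```

```text
[ 0.5167 -0.034   0.2032] [[0.998, 0.07, -0.001], [0.07, -0.998, -0.001], [-0.001, 0.001, -1.0]] [ 0.49  0.08 -0.5   1.79  0.04  1.29 -1.52] 0.22544609275439242
```

View pics/w2.png

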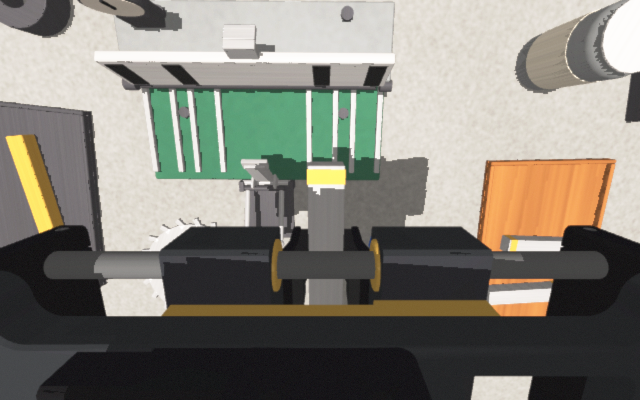

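The wrist view (up is +x, left is +y) shows the four rail pairs at columns 152/178, 194/221, 310/337 and 353/381. The base's front edge is at row 178, the lid is open at row 70, the lever is at (258,170) and the held blank's nose is at (326,176).

```bash
python3 - <<'E'
from h import *
im,d,c=load("wrist"); P=cloud(c,d)
o=tops(c,d,.0172,.0225,(.50,.66,-.12,.20),40)
for r in o: print(r)
hsv=cv2.cvtColor(im,cv2.COLOR_RGB2HSV); g=(hsv[...,0]>60)&(hsv[...,0]<95)&(hsv[...,1]>80)&(np.abs(P[...,2]-.014)<.006)
a=np.median([r[2] for r in o if r[1][1]>.06]); print("yaw",a)
t=np.radians(a); ex=np.array([np.cos(t),np.sin(t)]); ey=np.array([-ex[1],ex[0]])
X=P[g][:,:2]@ex; Y=P[g][:,:2]@ey; print("base front",np.percentile(X,[.2,.5,1,2]),"Y",np.percentile(Y,[.2,.5,99.5,99.8]),"z",np.median(P[g][:,2]))
for r in o: print((r[0]@ex).round(4),(r[0]@ey).round(4), (r[0]@ex-r[1][1]/2).round(4),(r[0]@ex+r[1][1]/2).round(4))
m=(P[...,2]>.05)&(P[...,2]<.2)&(P[...,0]>.55)&(P[...,0]<.8)&(np.arange(400)[:,None]<150)&(P[...,1]<.19)&(P[...,1]>-.1)
print("high", P[m].min(0),P[m].max(0)) 
for u,v in [(300,57),(200,57),(240,40),(300,30),(256,163),(265,185),(245,215)]: print(u,v,P[v,u].round(4),(P[v,u,:2]@ex).round(4),(P[v,u,:2]@ey).round(4))
E
```

```text
(array([0.5621, 0.1726]), array([0.0073, 0.0928]), 3.6, np.float64(0.0196))
(array([0.5748, 0.1434]), array([0.0071, 0.0694]), 3.3, np.float64(0.0196))
(array([0.5647, 0.1283]), array([0.0178, 0.0915]), 3.7, np.float64(0.0195))
(array([0.567 , 0.0929]), array([0.0065, 0.0916]), 3.7, np.float64(0.0197))
(array([ 0.58  , -0.0083]), array([0.0059, 0.0798]), 3.3, np.float64(0.0196))
(array([ 0.5818, -0.0441]), array([0.0177, 0.0788]), 2.9, np.float64(0.0194))
(array([ 0.5776, -0.0585]), array([0.0061, 0.0893]), 3.6, np.float64(0.0197))
(array([ 0.5774, -0.0885]), array([0.0061, 0.0897]), 3.7, np.float64(0.0196))
(array([0.528 , 0.1402]), array([0.0063, 0.0202]), 1.5, np.float64(0.0197))
yaw 3.6
base front [0.51640773 0.51671318 0.51754661 0.51873964] Y [-0.12205364 -0.12087803  0.13370031  0.13465976] z 0.013781640048016242
0.5718 0.137 0.5254 0.6182
0.5827 0.107 0.548 0.6174
0.5716 0.0926 0.5259 0.6174
0.5717 0.0571 0.5259 0.6175
0.5783 -0.0447 0.5384 0.6182
0.5779 -0.0805 0.5385 0.6173
0.5728 -0.0947 0.5281 0.6174
0.5707 -0.1246 0.5259 0.6156
0.5358 0.1068 0.5257 0.5459
high [ 0.61003374 -0.08340784  0.05000144] [0.69257044 0.17582572 0.11372574]
300 57 [ 0.6378 -0.0018  0.0897] 0.6365 -0.0419
200 57 [0.6319 0.0839 0.0896] 0.6359 0.044
240 40 [0.644  0.0453 0.1047] 0.6456 0.0048
300 30 [0.6707 0.0035 0.0449] 0.6696 -0.0386
256 163 [0.5424 0.0375 0.0787] 0.5436 0.0034
265 185 [0.5047 0.0428 0.0049] 0.5064 0.011
245 215 [0.4768 0.0574 0.0443] 0.4795 0.0273
```

```bash
python3 - <<'E'
from h import *
im,d,c=load("wrist"); P=cloud(c,d); print(P[178,326],P[195,326])
p=np.array([.5167,-.034]); ex=np.array([.998,.07]); ey=np.array([-.07,.998])
hsv=cv2.cvtColor(im,cv2.COLOR_RGB2HSV)
v,u=np.mgrid[:400,:640]
m=(P[...,2]>.15)&(v<225)&(v>150)&(u>280)&(u<370); Q=P[m]; 
x=(Q[:,:2]-p)@ex; y=(Q[:,:2]-p)@ey
for lo,hi in((.02,.03),(.03,.04),(.04,.06)):
    k=(x>lo)&(x<hi); print(lo,k.sum(),y[k].min(),y[k].max(),np.median(Q[k,2])) if k.any() else 0
print("nose",x.max(),np.percentile(x,99))
E
```

```text
[ 0.58437585 -0.02752814  0.36502236] [ 0.54690455 -0.03038549  0.21025683]
0.02 655 -0.008337391572045301 0.011385840487182783 0.21214868593161199
0.03 675 -0.008180250380224697 0.011667329268513276 0.21217286900649263
0.04 633 -0.008499774552930989 0.01152116320792782 0.21203572275804805
nose 0.06799352886482604 0.06799352886482604
```

>>> step_arm:
  targets:
    - [1,0.18,-2,0,0,-0.1,0.1]
    - [1,0.18,-2,0,0,-0.1,0.1]
    - [1,0.17,-2,0,0,-0.1,0.1]
    - [1,0.17,-2,0,0,-0.1,0.1]
    - [1,0.17,-2,0,0,0,0.1]

```text
time: 5.67
position: [0.5674, -0.0249, 0.1025]
tool_rot: [3.14, 0.098, -0.0]
ft_force: [1.4, 0.5, -3.5]
grip_width: 0.223
grip_force: 30.0
```

>>> step_arm:
  targets:
    - [0,0,-2,0,0,0,0.1]
    - [0,0,-2,0,0,0,0.1]
    - [0,0,-1,0,0,0,0.1]
    - [0,0,0,0,0,0,0.1]
    - [0,0,0,0,0,0,0.1]

```text
time: 6.08
position: [0.5668, -0.0242, 0.0535]
tool_rot: [-3.14, -0.1, 0.001]
ft_force: [1.6, -0.3, -2.1]
grip_width: 0.224
grip_force: 30.0
```

>>> step_arm:
  targets:
    - [0,-0.1,-1,0,0,0,0.1]
    - [0,0,-1,0,0,0,0.1]
    - [0,0,-0.5,0,0,0,0.1]
    - [0,0,-0.3,0,0,0,0.1]
    - [0,0,0,0,0,0,0.1]

```text
time: 6.5
position: [0.5662, -0.0245, 0.0247]
tool_rot: [-3.14, -0.101, 0.003]
ft_force: [0.1, -0.4, -3.1]
grip_width: 0.225
grip_force: 30.0
```

>>> step_arm:
  targets:
    - [0,0,-0.1,0,0,0,0.1]
    - [0,0,0,0,0,0,0.1]
    - [0,0,0,0,0,0,0.1]
    - [0,0,0,0,0,0,0.1]
    - [0,0,0,0,0,0,0.1]

```text
time: 6.92
position: [0.5672, -0.0245, 0.0249]
tool_rot: [3.14, 0.101, 0.001]
ft_force: [-0.4, 0.1, -2.8]
grip_width: 0.229
grip_force: 30.0
```

>>> step_arm:
  targets:
    - [0,-0.05,-0.1,0,0,0,0.1]
    - [0,0,-0.1,0,0,0,0.1]
    - [0,0,0,0,0,0,0.1]
    - [0,0,0,0,0,0,0.1]
    - [0,0,0,0,0,0,0.1]

```text
time: 7.33
position: [0.5671, -0.0252, 0.0228]
tool_rot: [3.14, 0.101, 0.0]
ft_force: [0.5, -0.8, 0.3]
grip_width: 0.224
grip_force: 30.0
```

>>> step_arm:
  targets:
    - [0,0,0,0,0,0,0.38]
    - [0,0,0,0,0,0,0.38]
    - [0,0,0,0,0,0,0.38]
    - [0,0,0,0,0,0,0.38]
    - [0,0,0,0,0,0,0.38]

```text
time: 7.75
position: [0.5671, -0.025, 0.0227]
tool_rot: [3.14, 0.101, 0.0]
ft_force: [-0.2, 0.6, 1.0]
grip_width: 0.371
grip_force: 0.0
```

>>> step_arm:
  targets:
    - [0,0,1,0,0,0,0.38]
    - [0,0,3,0,0,0,0.38]
    - [0,0,4,0,0,0,0.5]
    - [0,0,4,0,0,0,0.5]
    - [0,0,4,0,0,0,0.5]

```text
time: 8.17
position: [0.5666, -0.0247, 0.1851]
tool_rot: [-3.14, -0.102, -0.0]
ft_force: [0.9, -0.4, -0.1]
grip_width: 0.476
grip_force: 0.0
```

```bash
python3 - <<'E'
from h import *
s=ctrl.get_state(); print(s["position"].round(4))
im,d,c=shot("wrist")
for o in tops(c,d,.029,.0345,(.48,.66,-.1,.0)): print(o)
for o in tops(c,d,.0172,.0225,(.50,.66,-.12,.20),40): print(o)
E
```

```text
[ 0.5666 -0.0247  0.1851]
(array([ 0.564 , -0.0235]), array([0.0198, 0.0993]), 3.2, np.float64(0.0318))
(array([0.5601, 0.1723]), array([0.0076, 0.089 ]), 3.1, np.float64(0.0197))
(array([0.5624, 0.1428]), array([0.0072, 0.0882]), 3.8, np.float64(0.0197))
(array([0.5632, 0.1284]), array([0.0181, 0.0884]), 3.7, np.float64(0.0195))
(array([0.5654, 0.0927]), array([0.0065, 0.0886]), 3.3, np.float64(0.0197))
(array([ 0.5719, -0.0088]), array([0.0059, 0.0887]), 3.2, np.float64(0.0197))
(array([ 0.5741, -0.0444]), array([0.0172, 0.0886]), 3.2, np.float64(0.0195))
(array([ 0.575 , -0.0586]), array([0.0061, 0.0886]), 3.7, np.float64(0.0197))
(array([ 0.5758, -0.0885]), array([0.0064, 0.0865]), 3.6, np.float64(0.0196))
```

>>> step_arm:
  targets:
    - [-0.87,-2.25,0,0,0,6.8,0.5]
    - [-0.87,-2.25,0,0,0,6.8,0.5]
    - [-0.87,-2.25,0,0,0,6.8,0.5]
    - [-0.87,-2.25,0,0,0,6.8,0.5]
    - [-0.87,-2.25,0,0,0,6.8,0.5]

```text
time: 8.63
position: [0.523, -0.1384, 0.1833]
tool_rot: [2.969, 1.024, 0.001]
ft_force: [-0.2, -0.3, -1.2]
grip_width: 0.501
grip_force: 0.0
```

>>> step_arm:
  targets:
    - [-0.87,-2.25,0,0,0,6.8,0.5]
    - [-0.87,-2.25,0,0,0,6.8,0.5]
    - [-0.87,-2.25,0,0,0,6.8,0.5]
    - [-0.87,-2.25,0,0,0,6.8,0.5]
    - [-0.87,-2.25,0,0,0,6.8,0.5]

```text
time: 9.05
position: [0.4795, -0.251, 0.1833]
tool_rot: [2.54, 1.847, 0.0]
ft_force: [-0.2, -0.5, 0.7]
grip_width: 0.5
grip_force: 0.0
```

>>> step_arm:
  targets:
    - [-0.87,-2.25,-1,0,0,6.8,0.5]
    - [-0.87,-2.25,-2,0,0,6.8,0.5]
    - [-0.87,-2.25,-2,0,0,6.8,0.5]
    - [0,0,-3,0,0,0,0.5]
    - [0,0,-3,0,0,0,0.5]

```text
time: 9.47
position: [0.4534, -0.3202, 0.0727]
tool_rot: [2.183, 2.255, -0.0]
ft_force: [0.5, 0.2, 0.1]
grip_width: 0.5
grip_force: 0.0
```

>>> step_arm:
  targets:
    - [0,0,-2,0,0,0,0.5]
    - [0,0,-1,0,0,0,0.5]
    - [0,0,0,0,0,0,0.5]
    - [0,0,0,0,0,0,0.5]
    - [0,0,0,0,0,0,0.5]

```text
time: 9.88
position: [0.4552, -0.3181, 0.0444]
tool_rot: [2.178, 2.26, 0.001]
ft_force: [1.7, 0.9, -0.6]
grip_width: 0.503
grip_force: 0.0
```

>>> step_arm:
  targets:
    - [-0.1,0.1,-1,0,0,0,0.5]
    - [0,0,-1,0,0,0,0.5]
    - [0,0,-0.7,0,0,0,0.5]
    - [0,0,-0.3,0,0,0,0.5]
    - [0,0,0,0,0,0,0.5]

```text
time: 10.3
position: [0.452, -0.3159, 0.0113]
tool_rot: [-2.179, -2.26, 0.0]
ft_force: [-0.1, 0.7, -0.2]
grip_width: 0.5
grip_force: 0.0
```

>>> step_arm:
  targets:
    - [0,0,0,0,0,0,0.1]
    - [0,0,0,0,0,0,0.1]
    - [0,0,0,0,0,0,0.1]
    - [0,0,0,0,0,0,0.1]
    - [0,0,0,0,0,0,0.1]

```text
time: 10.72
position: [0.4533, -0.3167, 0.0129]
tool_rot: [2.18, 2.261, 0.0]
ft_force: [0.3, -0.2, -0.1]
grip_width: 0.223
grip_force: 30.0
```

>>> step_arm:
  targets:
    - [0,0,0,0,0,0,0.1]
    - [0,0,0,0,0,0,0.1]
    - [0,0,0,0,0,0,0.1]
    - [0,0,0,0,0,0,0.1]
    - [0,0,0,0,0,0,0.1]

```text
time: 11.13
position: [0.4533, -0.3167, 0.013]
tool_rot: [2.18, 2.261, 0.0]
ft_force: [1.0, -0.3, 2.6]
grip_width: 0.222
grip_force: 30.0
```

>>> step_arm:
  targets:
    - [0,0,1.5,0,0,0,0.1]
    - [0,0,3.5,0,0,0,0.1]
    - [0,0,4,0,0,0,0.1]
    - [0,0,4,0,0,0,0.1]
    - [0,0,3,0,0,0,0.1]

```text
time: 11.55
position: [0.4527, -0.3164, 0.1749]
tool_rot: [2.18, 2.261, -0.0]
ft_force: [-0.0, -0.9, -3.2]
grip_width: 0.229
grip_force: 30.0
```

>>> step_arm:
  targets:
    - [0.81,3.25,0,0,0,-6.8,0.1]
    - [0.81,3.25,0,0,0,-6.8,0.1]
    - [0.81,3.25,0,0,0,-6.8,0.1]
    - [0.81,3.25,0,0,0,-6.8,0.1]
    - [0.81,3.25,0,0,0,-6.8,0.1]

```text
time: 11.97
position: [0.4923, -0.1524, 0.1716]
tool_rot: [-2.75, -1.516, 0.003]
ft_force: [-0.1, -0.7, -3.3]
grip_width: 0.225
grip_force: 30.0
```

>>> step_arm:
  targets:
    - [0.81,3.25,0,0,0,-6.8,0.1]
    - [0.81,3.25,0,0,0,-6.8,0.1]
    - [0.81,3.25,0,0,0,-6.8,0.1]
    - [0.81,3.25,0,0,0,-6.8,0.1]
    - [0.81,3.25,0,0,0,-6.8,0.1]

```text
time: 12.38
position: [0.532, 0.0056, 0.1716]
tool_rot: [-3.069, -0.67, 0.004]
ft_force: [1.2, 0.2, -2.4]
grip_width: 0.223
grip_force: 30.0
```

>>> step_arm:
  targets:
    - [0.81,3.25,0,0,0,-6.8,0.1]
    - [0.81,3.25,0,0,0,-6.8,0.1]
    - [0.81,3.25,0,0,0,-6.8,0.1]
    - [0,0,0,0,0,0,0.1]
    - [0,0,0,0,0,0,0.1]

```text
time: 12.8
position: [0.5554, 0.1016, 0.1715]
tool_rot: [-3.137, -0.151, 0.004]
ft_force: [-0.8, -1.7, -3.0]
grip_width: 0.228
grip_force: 30.0
```

>>> step_arm:
  targets:
    - [0,0,-3,0,0,0,0.1]
    - [0,0,-3,0,0,0,0.1]
    - [0,0,-1,0,0,0,0.1]
    - [0,0,0,0,0,0,0.1]
    - [0,0,0,0,0,0,0.1]

```text
time: 13.22
position: [0.5563, 0.0977, 0.1024]
tool_rot: [3.138, 0.14, -0.002]
ft_force: [0.4, 0.4, -1.8]
grip_width: 0.227
grip_force: 30.0
```

>>> step_arm:
  targets:
    - [0.2,0.8,-2,0,0,-1.5,0.1]
    - [0,0,-2,0,0,0,0.1]
    - [0,0,-1,0,0,0,0.1]
    - [0,0,0,0,0,0,0.1]
    - [0,0,0,0,0,0,0.1]

```text
time: 13.63
position: [0.5592, 0.1064, 0.0535]
tool_rot: [3.14, 0.1, 0.001]
ft_force: [-0.0, -0.1, -2.0]
grip_width: 0.224
grip_force: 30.0
```

>>> step_arm:
  targets:
    - [0,0,0,0,0,0,0.1]
    - [0,0,0,0,0,0,0.1]
    - [0,0,0,0,0,0,0.1]
    - [0,0,0,0,0,0,0.1]
    - [0,0,0,0,0,0,0.1]

```text
time: 14.05
position: [0.5589, 0.1068, 0.0531]
tool_rot: [3.14, 0.1, 0.001]
ft_force: [0.6, -0.4, -2.0]
grip_width: 0.222
grip_force: 30.0
```

>>> step_arm:
  targets:
    - [0,0,-1,0,0,0,0.1]
    - [0,0,-1,0,0,0,0.1]
    - [0,0,-0.7,0,0,0,0.1]
    - [0,0,-0.2,0,0,0,0.1]
    - [0,0,0,0,0,0,0.1]

```text
time: 14.47
position: [0.5577, 0.1067, 0.0225]
tool_rot: [3.14, 0.101, -0.004]
ft_force: [-0.4, 0.8, -2.0]
grip_width: 0.221
grip_force: 30.0
```

>>> step_arm:
  targets:
    - [0,0,-0.1,0,0,0,0.1]
    - [0,0,-0.1,0,0,0,0.1]
    - [0,0,0,0,0,0,0.1]
    - [0,0,0,0,0,0,0.1]
    - [0,0,0,0,0,0,0.1]

```text
time: 14.88
position: [0.5587, 0.107, 0.0219]
tool_rot: [3.14, 0.101, 0.0]
ft_force: [-1.3, -0.1, 2.2]
grip_width: 0.226
grip_force: 30.0
```

>>> step_arm:
  targets:
    - [0,0,0,0,0,0,0.38]
    - [0,0,0,0,0,0,0.38]
    - [0,0,0,0,0,0,0.38]
    - [0,0,1,0,0,0,0.38]
    - [0,0,3,0,0,0,0.38]

```text
time: 15.3
position: [0.5553, 0.1059, 0.0585]
tool_rot: [3.139, 0.1, -0.013]
ft_force: [0.3, -0.5, -0.3]
grip_width: 0.374
grip_force: 0.0
```

>>> step_arm:
  targets:
    - [0,0,4,0,0,0,0.38]
    - [0,0,4,0,0,0,0.5]
    - [0,0,4,0,0,0,0.5]
    - [-1.24,-2.96,0,0,0,6.7,0.5]
    - [-1.24,-2.96,0,0,0,6.7,0.5]

```text
time: 15.72
position: [0.5361, 0.0501, 0.1859]
tool_rot: [3.104, 0.48, 0.012]
ft_force: [-0.8, -1.4, -1.5]
grip_width: 0.492
grip_force: 0.0
```

>>> step_arm:
  targets:
    - [-1.24,-2.96,0,0,0,6.7,0.5]
    - [-1.24,-2.96,0,0,0,6.7,0.5]
    - [-1.24,-2.96,0,0,0,6.7,0.5]
    - [-1.24,-2.96,0,0,0,6.7,0.5]
    - [-1.24,-2.96,0,0,0,6.7,0.5]

```text
time: 16.13
position: [0.4738, -0.0961, 0.1826]
tool_rot: [2.85, 1.318, 0.002]
ft_force: [0.9, 0.0, 0.6]
grip_width: 0.501
grip_force: 0.0
```

>>> step_arm:
  targets:
    - [-1.24,-2.96,0,0,0,6.7,0.5]
    - [-1.24,-2.96,0,0,0,6.7,0.5]
    - [-1.24,-2.96,0,0,0,6.7,0.5]
    - [-1.24,-2.96,0,0,0,6.7,0.5]
    - [-1.24,-2.96,0,0,0,6.7,0.5]

```text
time: 16.55
position: [0.4126, -0.2426, 0.1827]
tool_rot: [2.356, 2.076, 0.0]
ft_force: [1.2, 0.5, -0.4]
grip_width: 0.501
grip_force: 0.0
```

>>> step_arm:
  targets:
    - [-1.24,-2.96,-2,0,0,6.7,0.5]
    - [-1.24,-2.96,-2,0,0,6.7,0.5]
    - [0,0,-2,0,0,0,0.5]
    - [0,0,-2,0,0,0,0.5]
    - [0,0,0,0,0,0,0.5]

```text
time: 16.97
position: [0.3858, -0.2993, 0.0986]
tool_rot: [-2.103, -2.326, -0.0]
ft_force: [-1.8, 1.9, 0.2]
grip_width: 0.498
grip_force: 0.0
```

>>> step_arm:
  targets:
    - [0,0,0,0,0,0,0.5]
    - [0,0,0,0,0,0,0.5]
    - [0,0,0,0,0,0,0.5]
    - [0,0,0,0,0,0,0.5]
    - [0,0,0,0,0,0,0.5]

```text
time: 17.38
position: [0.389, -0.3007, 0.1027]
tool_rot: [2.104, 2.33, -0.0]
ft_force: [-0.0, 0.6, 0.5]
grip_width: 0.499
grip_force: 0.0
```

>>> step_arm:
  targets:
    - [-0.4,-0.7,-2,0,0,2,0.5]
    - [0,0,-2,0,0,0,0.5]
    - [0,0,-2,0,0,0,0.5]
    - [0,0,0,0,0,0,0.5]
    - [0,0,0,0,0,0,0.5]

```text
time: 17.8
position: [0.3839, -0.3069, 0.0413]
tool_rot: [-2.063, -2.367, -0.0]
ft_force: [-0.5, -0.2, 0.4]
grip_width: 0.501
grip_force: 0.0
```

>>> step_arm:
  targets:
    - [0,0,-1,0,0,0,0.5]
    - [0,0,-1,0,0,0,0.5]
    - [0,0,-0.6,0,0,0,0.5]
    - [0,0,-0.3,0,0,0,0.5]
    - [0,0,0,0,0,0,0.5]

```text
time: 18.22
position: [0.3838, -0.307, 0.0118]
tool_rot: [-2.064, -2.367, 0.0]
ft_force: [-0.8, -0.4, -0.7]
grip_width: 0.494
grip_force: 0.0
```

>>> step_arm:
  targets:
    - [0,0,0,0,0,0,0.5]
    - [0,0,0,0,0,0,0.3]
    - [0,0,0,0,0,0,0.1]
    - [0,0,0,0,0,0,0.1]
    - [0,0,0,0,0,0,0.1]

```text
time: 18.63
position: [0.3844, -0.3076, 0.0129]
tool_rot: [2.064, 2.367, -0.0]
ft_force: [-0.0, -0.7, -0.6]
grip_width: 0.282
grip_force: 0.0
```

>>> step_arm:
  targets:
    - [0,0,0,0,0,0,0.1]
    - [0,0,0,0,0,0,0.1]
    - [0,0,0,0,0,0,0.1]
    - [0,0,0,0,0,0,0.1]
    - [0,0,0,0,0,0,0.1]

```text
time: 19.05
position: [0.3844, -0.3076, 0.0128]
tool_rot: [2.065, 2.367, -0.0]
ft_force: [-0.1, 0.8, 2.4]
grip_width: 0.229
grip_force: 30.0
```

>>> step_arm:
  targets:
    - [0,0,1.5,0,0,0,0.1]
    - [0,0,3.5,0,0,0,0.1]
    - [0,0,4,0,0,0,0.1]
    - [0,0,4,0,0,0,0.1]
    - [0,0,3,0,0,0,0.1]

```text
time: 19.47
position: [0.3844, -0.3074, 0.1749]
tool_rot: [2.064, 2.367, 0.0]
ft_force: [0.8, -0.9, -3.2]
grip_width: 0.222
grip_force: 30.0
```

>>> step_arm:
  targets:
    - [1.07,2.9,0,0,0,5.4,0.1]
    - [1.07,2.9,0,0,0,5.4,0.1]
    - [1.07,2.9,0,0,0,5.4,0.1]
    - [1.07,2.9,0,0,0,5.4,0.1]
    - [1.07,2.9,0,0,0,5.4,0.1]

```text
time: 19.88
position: [0.4372, -0.1608, 0.1717]
tool_rot: [-1.448, -2.786, 0.0]
ft_force: [0.8, -0.6, -3.5]
grip_width: 0.228
grip_force: 30.0
```

>>> step_arm:
  targets:
    - [1.07,2.9,0,0,0,5.4,0.1]
    - [1.07,2.9,0,0,0,5.4,0.1]
    - [1.07,2.9,0,0,0,5.4,0.1]
    - [1.07,2.9,0,0,0,5.4,0.1]
    - [1.07,2.9,0,0,0,5.4,0.1]

```text
time: 20.3
position: [0.4906, -0.016, 0.1717]
tool_rot: [-0.758, -3.047, 0.001]
ft_force: [0.3, -0.1, -3.8]
grip_width: 0.225
grip_force: 30.0
```

>>> step_arm:
  targets:
    - [1.07,2.9,0,0,0,5.4,0.1]
    - [1.07,2.9,0,0,0,5.4,0.1]
    - [1.07,2.9,0,0,0,5.4,0.1]
    - [1.07,2.9,0,0,0,5.4,0.1]
    - [1.07,2.9,0,0,0,5.4,0.1]

```text
time: 20.72
position: [0.5443, 0.1286, 0.1716]
tool_rot: [-0.026, -3.14, 0.0]
ft_force: [0.4, 0.2, -4.0]
grip_width: 0.226
grip_force: 30.0
```

>>> step_arm:
  targets:
    - [1.07,2.9,0,0,0,5.4,0.1]
    - [0,0,0,0,0,0,0.1]
    - [0,0,0,0,0,0,0.1]
    - [0,0,0,0,0,0,0.1]
    - [0,0,0,0,0,0,0.1]

```text
time: 21.13
position: [0.5551, 0.1548, 0.1718]
tool_rot: [0.112, -3.138, 0.002]
ft_force: [0.3, 1.2, -4.4]
grip_width: 0.228
grip_force: 30.0
```

>>> step_arm:
  targets:
    - [0,0.15,-3,0,0,-0.45,0.1]
    - [0,0,-4,0,0,0,0.1]
    - [0,0,-4,0,0,0,0.1]
    - [0,0,-1,0,0,0,0.1]
    - [0,0,0,0,0,0,0.1]

```text
time: 21.55
position: [0.5525, 0.1555, 0.0493]
tool_rot: [0.1, -3.133, 0.003]
ft_force: [0.0, 0.3, -3.2]
grip_width: 0.222
grip_force: 30.0
```

>>> step_arm:
  targets:
    - [0,0,0,0,0,0,0.1]
    - [0,0,0,0,0,0,0.1]
    - [0,0,0,0,0,0,0.1]
    - [0,0,0,0,0,0,0.1]
    - [0,0,0,0,0,0,0.1]

```text
time: 21.97
position: [0.5565, 0.1583, 0.0541]
tool_rot: [-0.103, 3.137, 0.0]
ft_force: [-0.1, 0.7, -3.2]
grip_width: 0.223
grip_force: 30.0
```

>>> step_arm:
  targets:
    - [-0.1,-0.2,0,0,0,0,0.1]
    - [0,0,-1,0,0,0,0.1]
    - [0,0,-1,0,0,0,0.1]
    - [0,0,-0.5,0,0,0,0.1]
    - [0,0,0,0,0,0,0.1]

```text
time: 22.38
position: [0.5527, 0.1555, 0.0252]
tool_rot: [0.103, -3.136, 0.001]
ft_force: [-0.6, -0.8, -3.9]
grip_width: 0.225
grip_force: 30.0
```

>>> step_arm:
  targets:
    - [0,0,0,0,0,0,0.1]
    - [0,0,0,0,0,0,0.1]
    - [0,0,0,0,0,0,0.1]
    - [0,0,0,0,0,0,0.1]
    - [0,0,0,0,0,0,0.1]

```text
time: 22.8
position: [0.5547, 0.1561, 0.0279]
tool_rot: [-0.103, 3.139, 0.0]
ft_force: [-0.2, 0.0, -3.2]
grip_width: 0.227
grip_force: 30.0
```

>>> step_arm:
  targets:
    - [0,0,-0.3,0,0,0,0.1]
    - [0,0,-0.2,0,0,0,0.1]
    - [0,0,-0.1,0,0,0,0.1]
    - [0,0,0,0,0,0,0.1]
    - [0,0,0,0,0,0,0.1]

```text
time: 23.22
position: [0.5544, 0.1559, 0.0219]
tool_rot: [-0.103, 3.14, -0.0]
ft_force: [-1.4, -0.1, 1.9]
grip_width: 0.223
grip_force: 30.0
```

>>> step_arm:
  targets:
    - [0,0,0,0,0,0,0.1]
    - [0,0,0,0,0,0,0.1]
    - [0,0,0,0,0,0,0.1]
    - [0,0,0,0,0,0,0.1]
    - [0,0,0,0,0,0,0.1]

```text
time: 23.63
position: [0.5544, 0.1559, 0.0218]
tool_rot: [-0.103, 3.14, -0.0]
ft_force: [-3.3, -2.4, 5.1]
grip_width: 0.222
grip_force: 30.0
```

>>> step_arm:
  targets:
    - [0,0,0,0,0,0,0.37]
    - [0,0,0,0,0,0,0.37]
    - [0,0,0,0,0,0,0.37]
    - [0,0,1,0,0,0,0.37]
    - [0,0,3,0,0,0,0.37]

```text
time: 24.05
position: [0.5514, 0.1551, 0.0585]
tool_rot: [0.103, -3.132, 0.001]
ft_force: [-0.6, -0.9, -1.1]
grip_width: 0.364
grip_force: 0.0
```

>>> step_arm:
  targets:
    - [0,0,4,0,0,0,0.37]
    - [0,0,4,0,0,0,0.5]
    - [0,0,4,0,0,0,0.5]
    - [-2,3,2,0,0,0,0.5]
    - [-2,3,0,0,0,0,0.5]

```text
time: 24.47
position: [0.5184, 0.2165, 0.208]
tool_rot: [-0.094, 3.129, 0.004]
ft_force: [-0.1, 2.4, -0.2]
grip_width: 0.492
grip_force: 0.0
```

>>> step_arm:
  targets:
    - [-2,3,0,0,0,0,0.5]
    - [-2,3,0,0,0,0,0.5]
    - [-0.5,2.5,0,0,0,0,0.5]
    - [0,0,0,0,0,0,0.5]
    - [0,0,0,0,0,0,0.5]

```text
time: 24.88
position: [0.4686, 0.3032, 0.2025]
tool_rot: [-0.11, 3.138, 0.002]
ft_force: [0.6, -0.1, -0.4]
grip_width: 0.5
grip_force: 0.0
```

>>> step_arm:
  targets:
    - [0,0,0,0,0,0,0.5]
    - [0,0,0,0,0,0,0.5]
    - [0,0,0,0,0,0,0.5]
    - [0,0,0,0,0,0,0.5]
    - [0,0,0,0,0,0,0.5]

```text
time: 25.3
position: [0.4699, 0.3003, 0.2015]
tool_rot: [-0.101, 3.14, -0.0]
ft_force: [-0.4, -0.1, 0.3]
grip_width: 0.503
grip_force: 0.0
```

```bash
python3 - <<'E'
from h import *
s=ctrl.get_state(); print(s["position"].round(4),np.degrees(2*np.arctan2(*s["tool_rot"][1::-1])),np.round(s["joint_positions"],2))
im,d,c=shot("wrist","w3.png")
for o in tops(c,d,.017,.025,(.36,.62,.20,.46)): print("bar",o)
for o in tops(c,d,.010,.016,(.33,.65,.18,.46)): print("rim",o)
for o in tops(c,d,.028,.035,(.48,.66,-.1,.22)): print("blank",o)
for o in tops(c,d,.0172,.0225,(.50,.66,.0,.20),40): print("rail",o)
E
```

```text
[0.4699 0.3003 0.2015] 183.67557450495406 [ 0.16  0.23 -0.89  1.69  0.19  1.31  0.87]
bar (array([0.4819, 0.3188]), array([0.02  , 0.1299]), 8.7, np.float64(0.0206))
rim (array([0.4505, 0.3323]), array([0.1499, 0.1973]), -2.2, np.float64(0.0124))
rim (array([0.4772, 0.2587]), array([0.0051, 0.1065]), -2.2, np.float64(0.0123))
blank (array([0.5115, 0.0354]), array([0.0135, 0.0184]), -87.5, np.float64(0.0325))
blank (array([ 0.5283, -0.0252]), array([0.0218, 0.0309]), 5.2, np.float64(0.0314))
blank (array([0.5172, 0.106 ]), array([0.0216, 0.0248]), 2.7, np.float64(0.0314))
blank (array([0.5154, 0.1551]), array([0.0203, 0.0225]), 2.7, np.float64(0.0315))
rail (array([0.5254, 0.1198]), array([0.0083, 0.0152]), -0.2, np.float64(0.0194))
rail (array([0.5223, 0.1705]), array([0.0061, 0.0143]), 6.7, np.float64(0.0193))
```

View pics/w3.png

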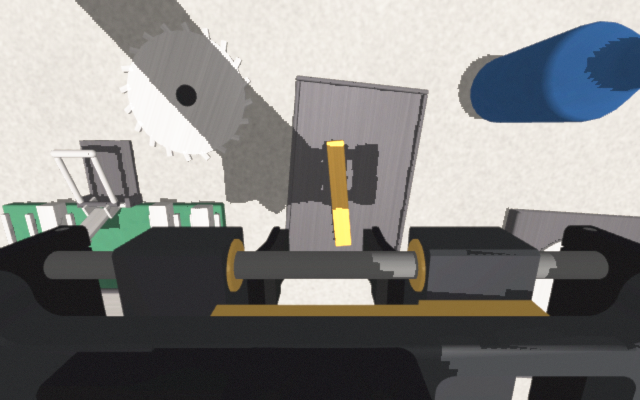

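The bar is at (338,193), lying flat at yaw 8.7° in the steel tray, with all three blank tails in their channels. I'll grip it 20 mm behind its middle.

>>> step_arm:
  targets:
    - [-0.4,0.9,-3,0,0,2.5,0.5]
    - [-0.4,0.8,-3,0,0,2.5,0.5]
    - [0,0,-3,0,0,0,0.5]
    - [0,0,-3,0,0,0,0.5]
    - [0,0,-2,0,0,0,0.5]

```text
time: 25.77
position: [0.4603, 0.317, 0.0588]
tool_rot: [0.24, -3.13, 0.002]
ft_force: [0.5, 0.0, 0.3]
grip_width: 0.503
grip_force: 0.0
```

>>> step_arm:
  targets:
    - [0,0,-2,0,0,0,0.5]
    - [0,0,0,0,0,0,0.5]
    - [0,0,0,0,0,0,0.5]
    - [0,0,0,0,0,0,0.5]
    - [0,0,0,0,0,0,0.5]

```text
time: 26.18
position: [0.4625, 0.3188, 0.0433]
tool_rot: [-0.24, 3.13, 0.002]
ft_force: [0.1, -0.0, 0.0]
grip_width: 0.497
grip_force: 0.0
```

>>> step_arm:
  targets:
    - [0,-0.1,-1,0,0,0,0.5]
    - [0,0,-1,0,0,0,0.5]
    - [0,0,-1,0,0,0,0.5]
    - [0,0,-0.4,0,0,0,0.5]
    - [0,0,0,0,0,0,0.5]

```text
time: 26.6
position: [0.4607, 0.3165, 0.0063]
tool_rot: [0.24, -3.131, 0.001]
ft_force: [-0.5, -0.7, -0.2]
grip_width: 0.499
grip_force: 0.0
```

>>> step_arm:
  targets:
    - [0,0,0,0,0,0,0.5]
    - [0,0,0,0,0,0,0.5]
    - [0,0,0,0,0,0,0.3]
    - [0,0,0,0,0,0,0.1]
    - [0,0,0,0,0,0,0.1]
  force: 45

```text
time: 27.02
position: [0.4616, 0.3171, 0.0078]
tool_rot: [-0.24, 3.132, 0.0]
ft_force: [-0.6, -0.9, -1.0]
grip_width: 0.354
grip_force: 0.0
```

>>> step_arm:
  targets:
    - [0,0,0,0,0,0,0.1]
    - [0,0,0,0,0,0,0.1]
    - [0,0,0,0,0,0,0.1]
    - [0,0,0,0,0,0,0.1]
    - [0,0,0,0,0,0,0.1]

```text
time: 27.43
position: [0.4618, 0.3158, 0.0077]
tool_rot: [-0.239, 3.132, -0.003]
ft_force: [-0.7, -6.5, 4.3]
grip_width: 0.226
grip_force: 45.0
```

>>> step_arm:
  targets:
    - [0,0,0,0,0,0,0.4]
    - [0,0,0,0,0,0,0.4]
    - [0,0,0,0,0,0,0.4]
    - [0.8,0.12,0,0,0,0,0.4]
    - [0.7,0.11,0,0,0,0,0.4]

```text
time: 27.85
position: [0.4769, 0.3201, 0.0076]
tool_rot: [-0.241, 3.132, 0.002]
ft_force: [0.5, 0.2, 0.0]
grip_width: 0.39
grip_force: 0.0
```

>>> step_arm:
  targets:
    - [0,0,0,0,0,0,0.4]
    - [0,0,0,0,0,0,0.4]
    - [0,0,0,0,0,0,0.4]
    - [0,0,0,0,0,0,0.1]
    - [0,0,0,0,0,0,0.1]
  force: 45

```text
time: 28.27
position: [0.4762, 0.3194, 0.0075]
tool_rot: [0.241, -3.132, -0.0]
ft_force: [-0.3, 0.2, -0.2]
grip_width: 0.321
grip_force: 0.0
```

>>> step_arm:
  targets:
    - [0,0,0,0,0,0,0.1]
    - [0,0,0,0,0,0,0.1]
    - [0,0,0,0,0,0,0.1]
    - [0,0,0,0,0,0,0.1]
    - [0,0,0,0,0,0,0.1]

```text
time: 28.68
position: [0.4764, 0.3188, 0.0076]
tool_rot: [0.24, -3.132, 0.001]
ft_force: [-1.1, -1.7, 1.4]
grip_width: 0.224
grip_force: 45.0
```

>>> step_arm:
  targets:
    - [0,0,1,0,0,0,0.1]
    - [0,0,3,0,0,0,0.1]
    - [0,0,3,0,0,0,0.1]
    - [-0.73,-2.44,0,0,0,-0.73,0.1]
    - [-0.73,-2.44,0,0,0,-0.73,0.1]

```text
time: 29.1
position: [0.4625, 0.2734, 0.0801]
tool_rot: [-0.205, 3.131, 0.006]
ft_force: [0.1, -0.4, -3.9]
grip_width: 0.226
grip_force: 45.0
```

>>> step_arm:
  targets:
    - [-0.73,-2.44,0,0,0,-0.73,0.1]
    - [-0.73,-2.44,0,0,0,-0.73,0.1]
    - [-0.73,-2.44,0,0,0,-0.73,0.1]
    - [-0.73,-2.44,0,0,0,-0.73,0.1]
    - [-0.73,-2.44,0,0,0,-0.73,0.1]

```text
time: 29.52
position: [0.4246, 0.148, 0.0777]
tool_rot: [-0.101, 3.14, 0.001]
ft_force: [0.4, -1.2, -2.8]
grip_width: 0.226
grip_force: 45.0
```

>>> step_arm:
  targets:
    - [0,0,0,0,0,0,0.1]
    - [0,0,0,0,0,0,0.1]
    - [0,0,0,0,0,0,0.1]
    - [0,0,0,0,0,0,0.1]
    - [0,0,0,0,0,0,0.1]

```text
time: 29.93
position: [0.4255, 0.15, 0.0778]
tool_rot: [-0.104, 3.139, 0.002]
ft_force: [-0.1, 0.1, -4.3]
grip_width: 0.226
grip_force: 45.0
```

```bash
python3 - <<'E'
from h import *
s=ctrl.get_state(); p=s["position"]; print(p.round(4),np.degrees(2*np.arctan2(*s["tool_rot"][1::-1])),np.round(s["joint_positions"],2),s["ft_force"])
im,d,c=shot("side","s1.png"); cv2.imwrite("pics/s1c.png",cv2.resize(im[110:280,220:440],None,fx=3,fy=3,interpolation=cv2.INTER_CUBIC)[:,:,::-1])
E
```

```text
[0.4255 0.15   0.0778] 183.77949764429718 [ 0.44  0.08 -0.86  2.07  0.07  1.02  1.19] [-0.1369337   0.09380183 -4.2732367 ]
```

View pics/s1c.png

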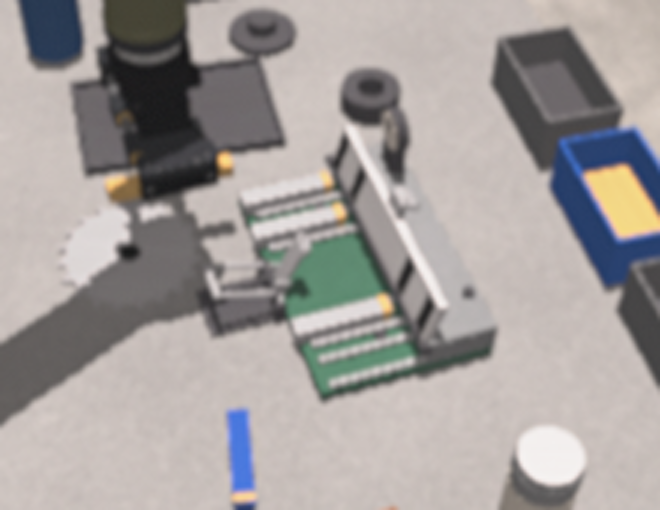

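The side view confirms three blanks in channels +116, +66 and -66 with their brass noses towards the hood at crop (327,180), (341,212) and (387,303). The bar is held behind the +116 channel.

>>> step_arm:
  targets:
    - [0,-0.2,-2,0,0,0,0.1]
    - [0,0,-2,0,0,0,0.1]
    - [0,0,-1.2,0,0,0,0.1]
    - [0,0,-0.4,0,0,0,0.1]
    - [0,0,0,0,0,0,0.1]

```text
time: 30.4
position: [0.4244, 0.147, 0.0206]
tool_rot: [0.102, -3.137, -0.001]
ft_force: [-0.5, 0.0, -2.5]
grip_width: 0.227
grip_force: 45.0
```

>>> step_arm:
  targets:
    - [0,0,0,0,0,0,0.1]
    - [0,0,0,0,0,0,0.1]
    - [0,0,0,0,0,0,0.1]
    - [0,0,0,0,0,0,0.1]
    - [0,0,0,0,0,0,0.1]

```text
time: 30.82
position: [0.4258, 0.1466, 0.0221]
tool_rot: [-0.1, 3.139, -0.0]
ft_force: [-0.0, -0.3, -4.3]
grip_width: 0.226
grip_force: 45.0
```

>>> step_arm:
  targets:
    - [0.3,0.12,-0.1,0,0,0,0.1]
    - [0.3,0.02,0,0,0,0,0.1]
    - [0.3,0.02,0,0,0,0,0.1]
    - [0.3,0.02,0,0,0,0,0.1]
    - [0.3,0.02,0,0,0,0,0.1]

```text
time: 31.23
position: [0.4393, 0.1485, 0.0202]
tool_rot: [0.1, -3.137, 0.001]
ft_force: [-4.7, -0.4, -0.3]
grip_width: 0.226
grip_force: 45.0
```

>>> step_arm:
  targets:
    - [0.3,0.02,0,0,0,0,0.1]
    - [0.3,0.02,0,0,0,0,0.1]
    - [0.3,0.02,0,0,0,0,0.1]
    - [0.3,0.02,0,0,0,0,0.1]
    - [0.3,0.02,0,0,0,0,0.1]

```text
time: 31.65
position: [0.4557, 0.1495, 0.0205]
tool_rot: [-0.1, 3.14, 0.0]
ft_force: [-2.9, 0.0, -2.2]
grip_width: 0.224
grip_force: 45.0
```

>>> step_arm:
  targets:
    - [0.1,0.006,0,0,0,0,0.1]
    - [0.1,0.006,0,0,0,0,0.1]
    - [0.1,0.006,0,0,0,0,0.1]
    - [0.1,0.006,0,0,0,0,0.1]
    - [0.1,0.006,0,0,0,0,0.1]

```text
time: 32.07
position: [0.4603, 0.1498, 0.0205]
tool_rot: [-0.1, 3.14, 0.0]
ft_force: [-2.6, -0.7, -2.5]
grip_width: 0.223
grip_force: 45.0
```

>>> step_arm:
  targets:
    - [0.05,0.003,0,0,0,0,0.1]
    - [0.05,0.003,0,0,0,0,0.1]
    - [0.05,0.003,0,0,0,0,0.1]
    - [0.05,0.003,0,0,0,0,0.1]
    - [0.05,0.003,0,0,0,0,0.1]

```text
time: 32.48
position: [0.4629, 0.15, 0.0206]
tool_rot: [-0.1, 3.14, 0.0]
ft_force: [-3.4, -0.9, -2.9]
grip_width: 0.225
grip_force: 45.0
```

>>> step_arm:
  targets:
    - [0.05,0.003,0,0,0,0,0.1]
    - [0.05,0.003,0,0,0,0,0.1]
    - [0.05,0.003,0,0,0,0,0.1]
    - [0.05,0.003,0,0,0,0,0.1]
    - [0.05,0.003,0,0,0,0,0.1]

```text
time: 32.9
position: [0.4654, 0.1502, 0.0206]
tool_rot: [-0.1, 3.14, 0.0]
ft_force: [-2.0, -0.1, -2.5]
grip_width: 0.228
grip_force: 45.0
```

>>> step_arm:
  targets:
    - [0.06,0.004,0,0,0,0,0.1]
    - [0.06,0.004,0,0,0,0,0.1]
    - [0.06,0.004,0,0,0,0,0.1]
    - [0.06,0.004,0,0,0,0,0.1]
    - [0.06,0.004,0,0,0,0,0.1]

```text
time: 33.32
position: [0.4684, 0.1504, 0.0206]
tool_rot: [-0.1, 3.14, 0.0]
ft_force: [-2.3, -0.3, -3.2]
grip_width: 0.224
grip_force: 45.0
```

>>> step_arm:
  targets:
    - [0.06,0.004,0,0,0,0,0.1]
    - [0.06,0.004,0,0,0,0,0.1]
    - [0.06,0.004,0,0,0,0,0.1]
    - [0.06,0.004,0,0,0,0,0.1]
    - [0.06,0.004,0,0,0,0,0.1]

```text
time: 33.73
position: [0.4714, 0.1506, 0.0206]
tool_rot: [-0.1, 3.14, 0.0]
ft_force: [-2.2, 0.3, -2.2]
grip_width: 0.225
grip_force: 45.0
```

>>> step_arm:
  targets:
    - [0.06,0.004,0,0,0,0,0.1]
    - [0.06,0.004,0,0,0,0,0.1]
    - [0.06,0.004,0,0,0,0,0.1]
    - [0.06,0.004,0,0,0,0,0.1]
    - [0.06,0.004,0,0,0,0,0.1]

```text
time: 34.15
position: [0.4744, 0.1507, 0.0206]
tool_rot: [-0.1, 3.14, 0.0]
ft_force: [-3.0, -0.6, -2.9]
grip_width: 0.225
grip_force: 45.0
```

>>> step_arm:
  targets:
    - [0.06,0.004,0,0,0,0,0.1]
    - [0.06,0.004,0,0,0,0,0.1]
    - [0.06,0.004,0,0,0,0,0.1]
    - [0.06,0.004,0,0,0,0,0.1]
    - [0.06,0.004,0,0,0,0,0.1]

```text
time: 34.57
position: [0.4774, 0.151, 0.0206]
tool_rot: [-0.1, 3.14, 0.0]
ft_force: [-3.6, 0.5, -3.6]
grip_width: 0.227
grip_force: 45.0
```

>>> step_arm:
  targets:
    - [0.05,0.003,0,0,0,0,0.1]
    - [0.05,0.003,0,0,0,0,0.1]
    - [0.05,0.003,0,0,0,0,0.1]
    - [0.05,0.003,0,0,0,0,0.1]
    - [0.05,0.003,0,0,0,0,0.1]

```text
time: 34.98
position: [0.4797, 0.1511, 0.0205]
tool_rot: [0.1, -3.14, -0.0]
ft_force: [-4.4, -1.1, -1.6]
grip_width: 0.224
grip_force: 45.0
```

>>> step_arm:
  targets:
    - [0.03,0.002,0,0,0,0,0.1]
    - [0.03,0.002,0,0,0,0,0.1]
    - [0.03,0.002,0,0,0,0,0.1]
    - [0,0,0,0,0,0,0.1]
    - [0,0,0,0,0,0,0.1]

```text
time: 35.4
position: [0.4797, 0.1511, 0.0204]
tool_rot: [0.1, -3.138, 0.001]
ft_force: [-5.3, -0.5, -1.0]
grip_width: 0.221
grip_force: 45.0
```

>>> step_arm:
  targets:
    - [0.04,0.002,0,0,0,0,0.1]
    - [0.04,0.002,0,0,0,0,0.1]
    - [0,0,0,0,0,0,0.1]
    - [0,0,0,0,0,0,0.1]
    - [0,0,0,0,0,0,0.1]

```text
time: 35.82
position: [0.4798, 0.1511, 0.0202]
tool_rot: [0.101, -3.137, 0.001]
ft_force: [-6.9, 0.6, 0.1]
grip_width: 0.224
grip_force: 45.0
```

```bash
python3 - <<'E'
from h import *
s=ctrl.get_state(); print(s["position"],s["tool_rot"],s["ft_force"])
E
```

```text
[0.47978181 0.15110051 0.02021765] [ 1.00537920e-01 -3.13673671e+00  1.19348718e-03] [-6.92290319  0.56396896  0.10470233]
```

>>> step_arm:
  targets:
    - [-1.5,-0.1,0,0,0,0,0.1]
    - [0,0,3,0,0,0,0.1]
    - [0,0,1,0,0,0,0.1]
    - [-1.9,-2.6,0,0,0,0,0.1]
    - [-1.9,-2.6,0,0,0,0,0.1]

```text
time: 36.23
position: [0.4316, 0.0997, 0.0624]
tool_rot: [-0.106, 3.133, 0.003]
ft_force: [-0.9, -1.9, -4.0]
grip_width: 0.224
grip_force: 45.0
```

>>> step_arm:
  targets:
    - [0,0,0,0,0,0,0.1]
    - [0,0,0,0,0,0,0.1]
    - [0,0,0,0,0,0,0.1]
    - [0,0,0,0,0,0,0.1]
    - [0,0,0,0,0,0,0.1]

```text
time: 36.65
position: [0.4296, 0.0993, 0.0609]
tool_rot: [-0.102, 3.138, 0.002]
ft_force: [-0.0, -0.1, -3.3]
grip_width: 0.223
grip_force: 45.0
```

```bash
python3 - <<'E'
from h import *
s=ctrl.get_state(); p=s["position"]; print(p.round(4),np.degrees(2*np.arctan2(*s["tool_rot"][1::-1])),s["grip_width"]); t=np.radians(3.65)
print("X,Y",p[0]*np.cos(t)+p[1]*np.sin(t),-p[0]*np.sin(t)+p[1]*np.cos(t))
im,d,c=shot("wrist")
for o in tops(c,d,.028,.035,(.48,.66,-.1,.22)): print("blank",o)
for o in tops(c,d,.062,.085,(.40,.58,.05,.15)): print("bar",o)
E
```

```text
[0.4296 0.0993 0.0609] 183.7319421652898 0.22265645696377084
X,Y 0.4350396898236647 0.07175316263032294
bar (array([0.4138, 0.1001]), array([0.0272, 0.0372]), 89.8, np.float64(0.0741))
bar (array([0.4522, 0.102 ]), array([0.0174, 0.0198]), -85.8, np.float64(0.0741))
```

>>> step_arm:
  targets:
    - [0,-0.1,-2,0,0,0,0.1]
    - [0,0,-1.5,0,0,0,0.1]
    - [0,0,-0.5,0,0,0,0.1]
    - [0,0,0,0,0,0,0.1]
    - [0,0,0,0,0,0,0.1]

```text
time: 37.12
position: [0.4288, 0.0979, 0.0208]
tool_rot: [0.101, -3.14, -0.002]
ft_force: [0.0, 0.4, -2.2]
grip_width: 0.222
grip_force: 45.0
```

>>> step_arm:
  targets:
    - [0.3,0.02,0,0,0,0,0.1]
    - [0.3,0.02,0,0,0,0,0.1]
    - [0.3,0.02,0,0,0,0,0.1]
    - [0.3,0.02,0,0,0,0,0.1]
    - [0.3,0.02,0,0,0,0,0.1]

```text
time: 37.53
position: [0.4434, 0.0981, 0.0207]
tool_rot: [0.1, -3.139, 0.001]
ft_force: [-3.5, -0.8, -0.7]
grip_width: 0.224
grip_force: 45.0
```

>>> step_arm:
  targets:
    - [0.3,0.02,0,0,0,0,0.1]
    - [0.3,0.02,0,0,0,0,0.1]
    - [0.3,0.02,0,0,0,0,0.1]
    - [0.3,0.02,0,0,0,0,0.1]
    - [0.3,0.02,0,0,0,0,0.1]

```text
time: 37.95
position: [0.4588, 0.0992, 0.0206]
tool_rot: [0.1, -3.14, -0.0]
ft_force: [-4.4, 0.0, -1.2]
grip_width: 0.226
grip_force: 45.0
```

>>> step_arm:
  targets:
    - [0.3,0.02,0,0,0,0,0.1]
    - [0.3,0.02,0,0,0,0,0.1]
    - [0.3,0.02,0,0,0,0,0.1]
    - [0.2,0.012,0,0,0,0,0.1]
    - [0.1,0.006,0,0,0,0,0.1]

```text
time: 38.37
position: [0.4711, 0.1, 0.0206]
tool_rot: [-0.1, 3.139, 0.001]
ft_force: [-4.1, 0.1, -0.3]
grip_width: 0.228
grip_force: 45.0
```

>>> step_arm:
  targets:
    - [0.05,0.003,0,0,0,0,0.1]
    - [0.05,0.003,0,0,0,0,0.1]
    - [0.05,0.003,0,0,0,0,0.1]
    - [0,0,0,0,0,0,0.1]
    - [0,0,0,0,0,0,0.1]

```text
time: 38.78
position: [0.4721, 0.1, 0.0206]
tool_rot: [-0.1, 3.14, 0.0]
ft_force: [-3.3, -0.3, -1.0]
grip_width: 0.221
grip_force: 45.0
```

>>> step_arm:
  targets:
    - [0.12,0.008,0,0,0,0,0.1]
    - [0.12,0.008,0,0,0,0,0.1]
    - [0.12,0.008,0,0,0,0,0.1]
    - [0.12,0.008,0,0,0,0,0.1]
    - [0.12,0.008,0,0,0,0,0.1]

```text
time: 39.2
position: [0.4782, 0.1005, 0.0206]
tool_rot: [-0.1, 3.14, 0.0]
ft_force: [-3.1, -0.5, -0.3]
grip_width: 0.222
grip_force: 45.0
```

>>> step_arm:
  targets:
    - [0.06,0.004,0,0,0,0,0.1]
    - [0.06,0.004,0,0,0,0,0.1]
    - [0.06,0.004,0,0,0,0,0.1]
    - [0.06,0.004,0,0,0,0,0.1]
    - [0.06,0.004,0,0,0,0,0.1]

```text
time: 39.62
position: [0.4811, 0.1007, 0.0206]
tool_rot: [-0.1, 3.14, 0.0]
ft_force: [-2.6, -0.2, -0.9]
grip_width: 0.227
grip_force: 45.0
```

>>> step_arm:
  targets:
    - [0.05,0.003,0,0,0,0,0.1]
    - [0.05,0.003,0,0,0,0,0.1]
    - [0.05,0.003,0,0,0,0,0.1]
    - [0,0,0,0,0,0,0.1]
    - [0,0,0,0,0,0,0.1]

```text
time: 40.03
position: [0.4828, 0.1008, 0.0206]
tool_rot: [-0.1, 3.139, 0.0]
ft_force: [-2.7, -0.9, -2.2]
grip_width: 0.222
grip_force: 45.0
```

>>> step_arm:
  targets:
    - [0.05,0.003,0,0,0,0,0.1]
    - [0.05,0.003,0,0,0,0,0.1]
    - [0.04,0.002,0,0,0,0,0.1]
    - [0,0,0,0,0,0,0.1]
    - [0,0,0,0,0,0,0.1]

```text
time: 40.45
position: [0.4829, 0.1007, 0.0204]
tool_rot: [0.1, -3.138, 0.001]
ft_force: [-6.4, -0.9, 1.4]
grip_width: 0.228
grip_force: 45.0
```

>>> step_arm:
  targets:
    - [-2,-0.13,0,0,0,0,0.1]
    - [-1,0,3,0,0,0,0.1]
    - [-1,0,4,0,0,0,0.1]
    - [-0.3,-1.5,3,0,0,0,0.1]
    - [-0.3,-3,0,0,0,0,0.1]

```text
time: 40.87
position: [0.4436, 0.0586, 0.1273]
tool_rot: [-0.111, 3.124, 0.0]
ft_force: [2.5, -0.2, -3.9]
grip_width: 0.224
grip_force: 45.0
```

>>> step_arm:
  targets:
    - [-0.3,-3,0,0,0,0,0.1]
    - [0,-3,0,0,0,0,0.1]
    - [0,-2.7,0,0,0,0,0.1]
    - [0,0,0,0,0,0,0.1]
    - [0,0,0,0,0,0,0.1]

```text
time: 41.28
position: [0.4359, -0.0342, 0.1209]
tool_rot: [-0.094, 3.138, -0.001]
ft_force: [0.6, 0.6, -3.3]
grip_width: 0.226
grip_force: 45.0
```

>>> step_arm:
  targets:
    - [0,0,0,0,0,0,0.1]
    - [0,0,0,0,0,0,0.1]
    - [0,0,0,0,0,0,0.1]
    - [0,0,0,0,0,0,0.1]
    - [0,0,0,0,0,0,0.1]

```text
time: 41.7
position: [0.4351, -0.0318, 0.1206]
tool_rot: [-0.102, 3.14, 0.0]
ft_force: [0.1, -0.8, -2.7]
grip_width: 0.227
grip_force: 45.0
```

>>> step_arm:
  targets:
    - [0,-0.2,-3,0,0,0,0.1]
    - [0,0,-3,0,0,0,0.1]
    - [0,0,-2.5,0,0,0,0.1]
    - [0,0,-1,0,0,0,0.1]
    - [0,0,-0.5,0,0,0,0.1]

```text
time: 42.12
position: [0.4336, -0.0339, 0.0191]
tool_rot: [0.101, -3.137, -0.002]
ft_force: [-0.4, 0.1, -2.9]
grip_width: 0.223
grip_force: 45.0
```

>>> step_arm:
  targets:
    - [0,0,0,0,0,0,0.1]
    - [0,0,0,0,0,0,0.1]
    - [0,0,0,0,0,0,0.1]
    - [0,0,0,0,0,0,0.1]
    - [0,0,0,0,0,0,0.1]

```text
time: 42.53
position: [0.4358, -0.0347, 0.0216]
tool_rot: [-0.1, 3.138, -0.001]
ft_force: [0.6, -0.7, -3.9]
grip_width: 0.225
grip_force: 45.0
```

```bash
cat >> h.py <<'E'
def xy():
    s=ctrl.get_state(); p=s["position"]; t=np.radians(3.65)
    print(p.round(4),"X,Y",round(p[0]*np.cos(t)+p[1]*np.sin(t),4),round(-p[0]*np.sin(t)+p[1]*np.cos(t),4),"yaw",np.degrees(2*np.arctan2(*s["tool_rot"][1::-1])).round(2))
E
python3 -c "from h import *; xy()"
```

```text
[ 0.4358 -0.0347  0.0216] X,Y 0.4328 -0.0624 yaw 183.65
```

>>> step_arm:
  targets:
    - [0.3,0.1,-0.1,0,0,0,0.1]
    - [0.3,0.02,0,0,0,0,0.1]
    - [0.3,0.02,0,0,0,0,0.1]
    - [0.3,0.02,0,0,0,0,0.1]
    - [0.3,0.02,0,0,0,0,0.1]

```text
time: 42.95
position: [0.449, -0.0327, 0.0193]
tool_rot: [0.1, -3.137, -0.0]
ft_force: [-4.3, -0.8, -1.0]
grip_width: 0.221
grip_force: 45.0
```

>>> step_arm:
  targets:
    - [0.3,0.02,0,0,0,0,0.1]
    - [0.3,0.02,0,0,0,0,0.1]
    - [0.3,0.02,0,0,0,0,0.1]
    - [0.3,0.02,0,0,0,0,0.1]
    - [0.3,0.02,0,0,0,0,0.1]

```text
time: 43.37
position: [0.4653, -0.0316, 0.0195]
tool_rot: [-0.1, 3.14, 0.0]
ft_force: [-2.8, -0.4, -2.9]
grip_width: 0.226
grip_force: 45.0
```

>>> step_arm:
  targets:
    - [0.3,0.02,0,0,0,0,0.1]
    - [0.3,0.02,0,0,0,0,0.1]
    - [0.3,0.02,0,0,0,0,0.1]
    - [0.3,0.02,0,0,0,0,0.1]
    - [0.3,0.02,0,0,0,0,0.1]

```text
time: 43.78
position: [0.4803, -0.0306, 0.0196]
tool_rot: [-0.1, 3.14, 0.0]
ft_force: [-1.6, -0.2, -3.1]
grip_width: 0.229
grip_force: 45.0
```

>>> step_arm:
  targets:
    - [0.1,0.006,0,0,0,0,0.1]
    - [0.1,0.006,0,0,0,0,0.1]
    - [0.1,0.006,0,0,0,0,0.1]
    - [0.1,0.006,0,0,0,0,0.1]
    - [0.1,0.006,0,0,0,0,0.1]

```text
time: 44.2
position: [0.4849, -0.0304, 0.0196]
tool_rot: [-0.1, 3.14, 0.0]
ft_force: [-2.5, -0.2, -2.6]
grip_width: 0.224
grip_force: 45.0
```

>>> step_arm:
  targets:
    - [0.05,0.003,0,0,0,0,0.1]
    - [0.05,0.003,0,0,0,0,0.1]
    - [0.05,0.003,0,0,0,0,0.1]
    - [0.05,0.003,0,0,0,0,0.1]
    - [0.05,0.003,0,0,0,0,0.1]

```text
time: 44.62
position: [0.4875, -0.0302, 0.0196]
tool_rot: [-0.1, 3.14, 0.0]
ft_force: [-2.1, -0.6, -2.9]
grip_width: 0.225
grip_force: 45.0
```

```bash
python3 -c "from h import *; xy()"
```

```text
[ 0.4875 -0.0302  0.0196] X,Y 0.4845 -0.0612 yaw 183.66
```

Contact is expected about 3.8 mm ahead.

>>> step_arm:
  targets:
    - [0.06,0.004,0,0,0,0,0.1]
    - [0.06,0.004,0,0,0,0,0.1]
    - [0.06,0.004,0,0,0,0,0.1]
    - [0.06,0.004,0,0,0,0,0.1]
    - [0.06,0.004,0,0,0,0,0.1]

```text
time: 45.03
position: [0.4905, -0.03, 0.0196]
tool_rot: [-0.1, 3.14, 0.0]
ft_force: [-3.5, -0.4, -2.8]
grip_width: 0.224
grip_force: 45.0
```

>>> step_arm:
  targets:
    - [0.05,0.003,0,0,0,0,0.1]
    - [0.05,0.003,0,0,0,0,0.1]
    - [0.05,0.003,0,0,0,0,0.1]
    - [0.04,0,0,0,0,0,0.1]
    - [0,0,0,0,0,0,0.1]

```text
time: 45.45
position: [0.4912, -0.03, 0.0193]
tool_rot: [0.1, -3.138, 0.0]
ft_force: [-5.7, -0.8, -0.3]
grip_width: 0.228
grip_force: 45.0
```

```bash
python3 -c "from h import *; xy()"
```

```text
[ 0.4912 -0.03    0.0193] X,Y 0.4883 -0.0612 yaw -176.35
```

>>> step_arm:
  targets:
    - [-2.5,-0.16,0,0,0,0,0.1]
    - [0,0,3,0,0,0,0.1]
    - [0,0,4,0,0,0,0.1]
    - [0,1,3,0,0,0,0.1]
    - [0.1,3,0,0,0,0.5,0.1]

```text
time: 45.87
position: [0.4745, 0.0043, 0.1262]
tool_rot: [-0.102, 3.125, -0.008]
ft_force: [2.3, -0.6, -2.8]
grip_width: 0.225
grip_force: 45.0
```

>>> step_arm:
  targets:
    - [0.1,3.1,0,0,0,0.5,0.1]
    - [0.1,3.1,0,0,0,0.5,0.1]
    - [0.1,3.1,0,0,0,0.5,0.1]
    - [0.1,3.1,0,0,0,0.5,0.1]
    - [0.1,3.1,0,0,0,0.5,0.1]

```text
time: 46.28
position: [0.4746, 0.1655, 0.1204]
tool_rot: [-0.182, 3.132, 0.001]
ft_force: [0.9, -1.1, -3.0]
grip_width: 0.224
grip_force: 45.0
```

>>> step_arm:
  targets:
    - [0.1,3.1,0,0,0,0.5,0.1]
    - [0.1,3.1,0,0,0,0.5,0.1]
    - [0.1,3.1,0,0,0,0.5,0.1]
    - [0,3.1,0,0,0,0.5,0.1]
    - [0,3,0,0,0,0,0.1]

```text
time: 46.7
position: [0.4774, 0.3199, 0.12]
tool_rot: [-0.237, 3.13, 0.004]
ft_force: [-0.0, 1.1, -2.5]
grip_width: 0.222
grip_force: 45.0
```

>>> step_arm:
  targets:
    - [0,0,0,0,0,0,0.1]
    - [0,0,0,0,0,0,0.1]
    - [0,0,0,0,0,0,0.1]
    - [0,0,0,0,0,0,0.1]
    - [0,0,0,0,0,0,0.1]

```text
time: 47.12
position: [0.4772, 0.3161, 0.1196]
tool_rot: [-0.233, 3.132, -0.001]
ft_force: [-0.4, -0.6, -4.1]
grip_width: 0.224
grip_force: 45.0
```

>>> step_arm:
  targets:
    - [0,0,-3,0,0,0,0.1]
    - [0,0,-3,0,0,0,0.1]
    - [0,0,-2.5,0,0,0,0.1]
    - [0,0,-1,0,0,0,0.1]
    - [0,0,0,0,0,0,0.1]

```text
time: 47.53
position: [0.4751, 0.3152, 0.0222]
tool_rot: [0.234, -3.129, 0.003]
ft_force: [-0.8, -0.4, -2.9]
grip_width: 0.222
grip_force: 45.0
```

>>> step_arm:
  targets:
    - [0,0,-0.5,0,0,0,0.1]
    - [0,0,-0.5,0,0,0,0.1]
    - [0,0,0,0,0,0,0.1]
    - [0,0,0,0,0,0,0.1]
    - [0,0,0,0,0,0,0.1]

```text
time: 47.95
position: [0.4769, 0.3179, 0.0155]
tool_rot: [-0.237, 3.131, 0.001]
ft_force: [0.1, -0.2, -3.5]
grip_width: 0.224
grip_force: 45.0
```

>>> step_arm:
  targets:
    - [0,0,-0.3,0,0,0,0.1]
    - [0,0,-0.2,0,0,0,0.1]
    - [0,0,0,0,0,0,0.1]
    - [0,0,0,0,0,0,0.1]
    - [0,0,0,0,0,0,0.1]

```text
time: 48.37
position: [0.4763, 0.3175, 0.0096]
tool_rot: [-0.237, 3.132, 0.0]
ft_force: [-0.3, -0.1, -4.4]
grip_width: 0.223
grip_force: 45.0
```

>>> step_arm:
  targets:
    - [0,0,-0.2,0,0,0,0.1]
    - [0,0,0,0,0,0,0.1]
    - [0,0,0,0,0,0,0.4]
    - [0,0,0,0,0,0,0.4]
    - [0,0,0,0,0,0,0.4]

```text
time: 48.78
position: [0.4768, 0.3178, 0.0081]
tool_rot: [-0.237, 3.132, 0.001]
ft_force: [-0.2, 1.6, 0.8]
grip_width: 0.357
grip_force: 0.0
```

>>> step_arm:
  targets:
    - [0,0,0,0,0,0,0.4]
    - [0,0,2,0,0,0,0.4]
    - [0,0,4,0,0,0,0.4]
    - [0,0,4,0,0,0,0.4]
    - [0,0,4,0,0,0,0.4]

```text
time: 49.2
position: [0.4758, 0.3175, 0.1491]
tool_rot: [0.238, -3.132, -0.0]
ft_force: [0.4, -0.6, 0.2]
grip_width: 0.399
grip_force: 0.0
```

>>> step_arm:
  targets:
    - [0,0,4,0,0,0,0]
    - [1.62,-2.53,0,0,0,-0.4,0]
    - [1.62,-2.53,0,0,0,-0.4,0]
    - [1.62,-2.53,0,0,0,-0.4,0]
    - [1.62,-2.53,0,0,0,-0.4,0]
  force: 10

```text
time: 49.62
position: [0.5419, 0.2152, 0.1883]
tool_rot: [-0.194, 3.134, -0.0]
ft_force: [0.1, 0.1, -0.8]
grip_width: 0.112
grip_force: 0.0
```

>>> step_arm:
  targets:
    - [1.62,-2.53,0,0,0,-0.4,0]
    - [1.62,-2.53,0,0,0,-0.4,0]
    - [1.62,-2.53,0,0,0,-0.4,0]
    - [1.62,-2.53,0,0,0,-0.4,0]
    - [1.62,-2.53,0,0,0,-0.4,0]

```text
time: 50.03
position: [0.6229, 0.0884, 0.1879]
tool_rot: [-0.138, 3.138, -0.0]
ft_force: [0.4, 0.1, 0.2]
grip_width: 0.005
grip_force: 0.0
```

>>> step_arm:
  targets:
    - [1.62,-2.53,0,0,0,-0.4,0]
    - [1.62,-2.53,0,0,0,-0.4,0]
    - [1.62,-2.53,0,0,0,-0.4,0]
    - [1.62,-2.53,0,0,0,-0.2,0]
    - [0,0,0,0,0,0,0]

```text
time: 50.45
position: [0.6896, -0.0205, 0.1866]
tool_rot: [-0.085, 3.139, -0.006]
ft_force: [-1.3, -1.7, 0.2]
grip_width: 0.005
grip_force: 0.0
```

>>> step_arm:
  targets:
    - [0,0,0,0,0,0,0]
    - [0,0,0,0,0,0,0]
    - [0,0,0,0,0,0,0]
    - [0,0,0,0,0,0,0]
    - [0,0,0,0,0,0,0]

```text
time: 50.87
position: [0.6866, -0.01, 0.188]
tool_rot: [-0.103, 3.139, 0.0]
ft_force: [-0.7, 0.0, -0.6]
grip_width: 0.007
grip_force: 0.0
```

```bash
python3 - <<'E'
from h import *
xy()
im,d,c=shot("side"); a,b,e=shot("top")
for o in tops(c,d,.016,.026,(.38,.60,.22,.42),20): print("bar side",o)
for o in tops(e,b,.014,.028,(.38,.60,.22,.42),20): print("bar top",o)
z=[im[110:260,230:430],a[110:250,170:360]]
cv2.imwrite("pics/v1.png",np.hstack([cv2.resize(q,(400,300),interpolation=cv2.INTER_CUBIC) for q in z])[:,:,::-1])
E
```

```text
[ 0.6866 -0.01    0.188 ] X,Y 0.6846 -0.0537 yaw 183.77
bar side (array([0.481, 0.316]), array([0.0232, 0.1284]), 8.6, np.float64(0.02))
bar top (array([0.4807, 0.3171]), array([0.0206, 0.1287]), 8.9, np.float64(0.0198))
```

View pics/v1.png

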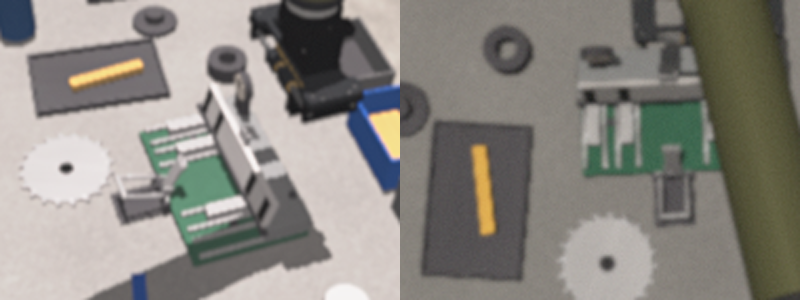

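Both views show the bar flat in the steel tray. The side view has it at (105,73) and the top view at (483,190). The three blanks run under the lid and hood. Next I'll tip the lid.

>>> step_arm:
  targets:
    - [0,0,-3,0,0,0,0]
    - [0,0,-3,0,0,0,0]
    - [0,0,-3,0,0,0,0]
    - [0,0,-2,0,0,0,0]
    - [0,0,-0.5,0,0,0,0]

```text
time: 51.38
position: [0.684, -0.0117, 0.0681]
tool_rot: [0.101, -3.133, -0.0]
ft_force: [-0.5, -0.3, -0.7]
grip_width: 0.004
grip_force: 0.0
```

>>> step_arm:
  targets:
    - [-0.6,-0.04,0,0,0,0,0]
    - [-0.6,-0.04,0,0,0,0,0]
    - [-0.6,-0.04,0,0,0,0,0]
    - [-0.6,-0.04,0,0,0,0,0]
    - [-0.5,-0.03,0,0,0,0,0]

```text
time: 51.8
position: [0.658, -0.0134, 0.0742]
tool_rot: [-0.1, 3.138, -0.001]
ft_force: [-0.2, 0.2, -0.1]
grip_width: 0.006
grip_force: 0.0
```

>>> step_arm:
  targets:
    - [-0.5,-0.03,0,0,0,0,0]
    - [-0.5,-0.03,0,0,0,0,0]
    - [-0.5,-0.03,0,0,0,0,0]
    - [-0.5,-0.03,0,0,0,0,0]
    - [-0.5,-0.03,0,0,0,0,0]

```text
time: 52.22
position: [0.6332, -0.0149, 0.0732]
tool_rot: [-0.1, 3.138, -0.0]
ft_force: [2.3, -0.6, 2.5]
grip_width: 0.008
grip_force: 1.3
```

```bash
python3 - <<'E'
from h import *
xy()
im,d,c=shot("side"); P=cloud(c,d); t=np.radians(3.65)
X=P[...,0]*np.cos(t)+P[...,1]*np.sin(t)-.564; Y=-P[...,0]*np.sin(t)+P[...,1]*np.cos(t)-.0047
m=(abs(Y-.06)<.03)&(X>0)&(X<.12)&(P[...,2]>.05)
print(np.c_[X[m],P[m][:,2]][np.argsort(P[m][:,2])][::-1][:400:40].round(3))
E
```

```text
[ 0.6332 -0.0149  0.0732] X,Y 0.631 -0.0552 yaw 183.64
[[0.053 0.186]
 [0.046 0.089]
 [0.049 0.054]]
```

>>> step_arm:
  targets:
    - [-0.5,-0.03,0,0,0,0,0]
    - [-0.5,-0.03,0,0,0,0,0]
    - [-0.5,-0.03,0,0,0,0,0]
    - [0,0,0,0,0,0,0]
    - [0,0,0,0,0,0,0]

```text
time: 52.68
position: [0.617, -0.0159, 0.0722]
tool_rot: [0.1, -3.139, 0.0]
ft_force: [0.5, -0.8, 0.5]
grip_width: 0.002
grip_force: 0.0
```

>>> step_arm:
  targets:
    - [0,0,2,0,0,0,0]
    - [0,0,4,0,0,0,0]
    - [0,0,4,0,0,0,0]
    - [0,0,2,0,0,0,0]
    - [0,0,0,0,0,0,0]

```text
time: 53.1
position: [0.621, -0.015, 0.1985]
tool_rot: [-0.1, 3.131, -0.001]
ft_force: [0.3, 0.7, -0.7]
grip_width: 0.008
grip_force: 0.0
```

>>> step_arm:
  targets:
    - [-1.5,0,0,0,0,0,0]
    - [-3,0,0,0,0,0,0]
    - [-3,0,0,0,0,0,0]
    - [-3,0,0,0,0,0,0]
    - [-1.5,0,0,0,0,0,0]

```text
time: 53.52
position: [0.4944, -0.0156, 0.1912]
tool_rot: [0.1, -3.136, 0.001]
ft_force: [0.3, 0.1, -0.5]
grip_width: 0.005
grip_force: 0.0
```

>>> step_arm:
  targets:
    - [0,0,0,0,0,0,0]
    - [0,0,0,0,0,0,0]
    - [0,0,0,0,0,0,0]
    - [0,0,0,0,0,0,0]
    - [0,0,0,0,0,0,0]

```text
time: 53.93
position: [0.4987, -0.0154, 0.1924]
tool_rot: [-0.101, 3.14, 0.002]
ft_force: [-1.0, 0.2, -0.8]
grip_width: 0.003
grip_force: 0.0
```

```bash
python3 - <<'E'
from h import *
xy()
im,d,c=shot("wrist","w4.png"); P=cloud(c,d); t=np.radians(3.65)
E
```

```text
[ 0.4987 -0.0154  0.1924] X,Y 0.4967 -0.0471 yaw 183.68
```

View pics/w4.png

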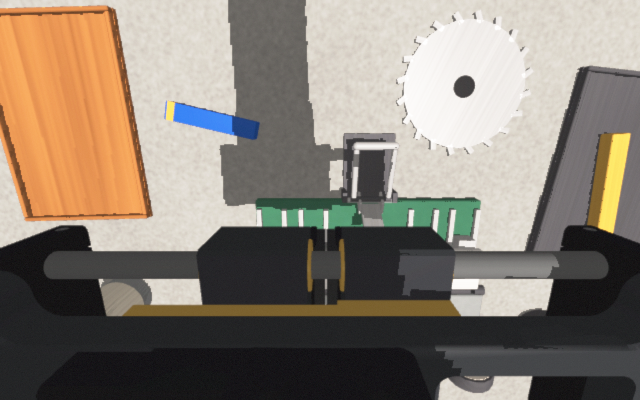

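The view (up is -x, left is -y) shows the loop's crossbar at (375,147) with side wires at columns 354 and 395, and the lever at (372,212). I'll measure these and the lid.

```bash
cat >> h.py <<'E'
def st(P):
    t=np.radians(3.65); return np.stack([P[...,0]*np.cos(t)+P[...,1]*np.sin(t)-.564,-P[...,0]*np.sin(t)+P[...,1]*np.cos(t)-.0047,P[...,2]],-1)
E
python3 - <<'E'
from h import *
im,d,c=load("wrist"); S=st(cloud(c,d))
for u,v in [(365,147),(375,146),(375,147),(385,148),(355,165),(354,180),(394,165),(393,180),(372,205),(372,215),(372,222)]: print(u,v,S[v,u].round(4))
im,d,c=shot("side"); S=st(cloud(c,d))
m=(abs(S[...,1]-.06)<.04)&(S[...,0]>-.02)&(S[...,0]<.06)&(d>0); q=S[m]
for lo in np.arange(-.02,.06,.01):
    k=(q[:,0]>lo)&(q[:,0]<lo+.01); print(lo.round(2),np.median(q[k,2]).round(4),k.sum())
E
```

```text
365 147 [-0.1147 -0.0103  0.0551]
375 146 [-0.1158 -0.0005  0.0565]
375 147 [-0.1147 -0.0003  0.0557]
385 148 [-0.1137  0.0098  0.0557]
355 165 [-0.0955 -0.0191  0.0474]
354 180 [-0.0789 -0.0194  0.0439]
394 165 [-0.0956  0.0216  0.048 ]
393 180 [-0.0783  0.0233  0.0405]
372 205 [-0.0471  0.0034  0.0296]
372 215 [-0.0399  0.0013  0.045 ]
372 222 [-0.0351 -0.      0.0547]
-0.02 0.0131 21
-0.01 0.0184 18
0.0 0.0394 45
0.01 0.0429 26
0.02 0.0442 27
0.03 0.0422 24
0.04 0.0434 24
0.05 0.0421 41
```

The lid is shut, with its top at z = 0.043. The crossbar is at station (-115, 0, 52) mm, which fits the 64 mm radius about its pivot. I'll turn the gripper a quarter to grip the crossbar.

>>> step_arm:
  targets:
    - [-0.39,0.37,-0.4,0,0,-6.92,0.5]
    - [-0.39,0.37,-0.4,0,0,-6.92,0.5]
    - [-0.39,0.37,-0.4,0,0,-6.92,0.5]
    - [-0.39,0.37,-0.4,0,0,-6.92,0.5]
    - [-0.39,0.37,-0.4,0,0,-6.92,0.5]

```text
time: 54.45
position: [0.4786, 0.0032, 0.1723]
tool_rot: [-0.847, -3.025, -0.001]
ft_force: [-0.7, 0.8, -0.1]
grip_width: 0.295
grip_force: 0.0
```

>>> step_arm:
  targets:
    - [-0.39,0.37,-0.4,0,0,-6.92,0.5]
    - [-0.39,0.37,-0.4,0,0,-6.92,0.5]
    - [-0.39,0.37,-0.4,0,0,-6.92,0.5]
    - [-0.39,0.37,-0.4,0,0,-6.92,0.5]
    - [-0.39,0.37,-0.4,0,0,-6.92,0.5]

```text
time: 54.87
position: [0.4591, 0.0217, 0.1523]
tool_rot: [-1.708, -2.637, -0.001]
ft_force: [-0.5, 0.2, 0.6]
grip_width: 0.495
grip_force: 0.0
```

>>> step_arm:
  targets:
    - [-0.39,0.37,-0.4,0,0,-6.92,0.5]
    - [-0.39,0.37,-0.4,0,0,-6.92,0.5]
    - [-0.39,0.37,-0.4,0,0,-6.92,0.5]
    - [0,0,0,0,0,0,0.5]
    - [0,0,0,0,0,0,0.5]

```text
time: 55.28
position: [0.4474, 0.0326, 0.1405]
tool_rot: [-2.144, -2.296, 0.0]
ft_force: [-0.5, 0.3, 0.0]
grip_width: 0.501
grip_force: 0.0
```

>>> step_arm:
  targets:
    - [0,0,-2,0,0,0,0.5]
    - [0,0,-2,0,0,0,0.5]
    - [0,0,0,0,0,0,0.5]
    - [0,0,0,0,0,0,0.5]
    - [0,0,0,0,0,0,0.5]

```text
time: 55.7
position: [0.4481, 0.0324, 0.1015]
tool_rot: [2.147, 2.293, 0.002]
ft_force: [-0.3, 0.2, 0.8]
grip_width: 0.503
grip_force: 0.0
```

```bash
python3 - <<'E'
from h import *
s=ctrl.get_state(); xy(); print(st(s["position"]).round(4))
im,d,c=shot("wrist"); S=st(cloud(c,d))
m=(S[...,0]>-.135)&(S[...,0]<-.100)&(abs(S[...,1])<.03)&(S[...,2]>.045)&(S[...,2]<.065)
q=S[m]; print(m.sum(),q.min(0).round(4),q.max(0).round(4),np.median(q,0).round(4))
E
```

```text
[0.4481 0.0324 0.1015] X,Y 0.4493 0.0038 yaw 93.77
[-0.1147 -0.0009  0.1015]
816 [-0.1194 -0.0211  0.0462] [-0.1005  0.0246  0.0569] [-0.1141  0.0028  0.0541]
```

>>> step_arm:
  targets:
    - [0,0.1,-2,0,0,0,0.5]
    - [0,0,-2,0,0,0,0.5]
    - [0,0,-1.3,0,0,0,0.5]
    - [0,0,-0.2,0,0,0,0.5]
    - [0,0,0,0,0,0,0.5]

```text
time: 56.17
position: [0.4474, 0.0334, 0.0459]
tool_rot: [-2.148, -2.292, -0.0]
ft_force: [0.4, 0.5, 0.5]
grip_width: 0.502
grip_force: 0.0
```

>>> step_arm:
  targets:
    - [0,0,0,0,0,0,0.4]
    - [0,0,0,0,0,0,0.3]
    - [0,0,0,0,0,0,0.2]
    - [0,0,0,0,0,0,0]
    - [0,0,0,0,0,0,0]
  force: 8

```text
time: 56.58
position: [0.4476, 0.0333, 0.0461]
tool_rot: [2.148, 2.291, 0.0]
ft_force: [-0.5, 0.2, -0.1]
grip_width: 0.204
grip_force: 0.0
```

>>> step_arm:
  targets:
    - [0,0,0,0,0,0,0]
    - [0,0,0,0,0,0,0]
    - [0,0,0,0,0,0,0]
    - [0,0,0,0,0,0,0]
    - [0,0,0,0,0,0,0]

```text
time: 57.0
position: [0.4477, 0.0334, 0.0458]
tool_rot: [2.148, 2.291, 0.001]
ft_force: [1.4, -0.2, -0.2]
grip_width: 0.087
grip_force: 8.0
```

```bash
python3 -c "
from h import *
s=ctrl.get_state(); print(st(s['position']).round(4))"
```

```text
[-1.151e-01  1.000e-04  4.580e-02]
```

>>> step_arm:
  targets:
    - [0.34,0.02,0.83,0,0,0,0]
    - [0.44,0.03,0.77,0,0,0,0]
    - [0.55,0.035,0.7,0,0,0,0]
    - [0.65,0.04,0.62,0,0,0,0]
    - [0.72,0.045,0.53,0,0,0,0]

```text
time: 57.42
position: [0.4741, 0.035, 0.0809]
tool_rot: [-2.149, -2.291, 0.003]
ft_force: [-3.2, 0.7, 2.9]
grip_width: 0.088
grip_force: 8.0
```

>>> step_arm:
  targets:
    - [0.79,0.05,0.42,0,0,0,0]
    - [0.84,0.05,0.3,0,0,0,0]
    - [0,0,0,0,0,0,0]
    - [0,0,0,0,0,0,0]
    - [0,0,0,0,0,0,0]

```text
time: 57.83
position: [0.4913, 0.0362, 0.0879]
tool_rot: [2.148, 2.292, 0.001]
ft_force: [-1.9, -0.8, 6.5]
grip_width: 0.085
grip_force: 8.0
```

```bash
python3 - <<'E'
from h import *
s=ctrl.get_state(); print(st(s['position']).round(4),s["grip_width"],s["ft_force"])
im,d,c=shot("side"); cv2.imwrite("pics/s2.png",cv2.resize(im[140:270,230:410],None,fx=4,fy=4,interpolation=cv2.INTER_CUBIC)[:,:,::-1])
E
```

```text
[-0.0713  0.0001  0.0879] 0.08453718793158335 [-1.90940683 -0.82884364  6.53233637]
```

View pics/s2.png

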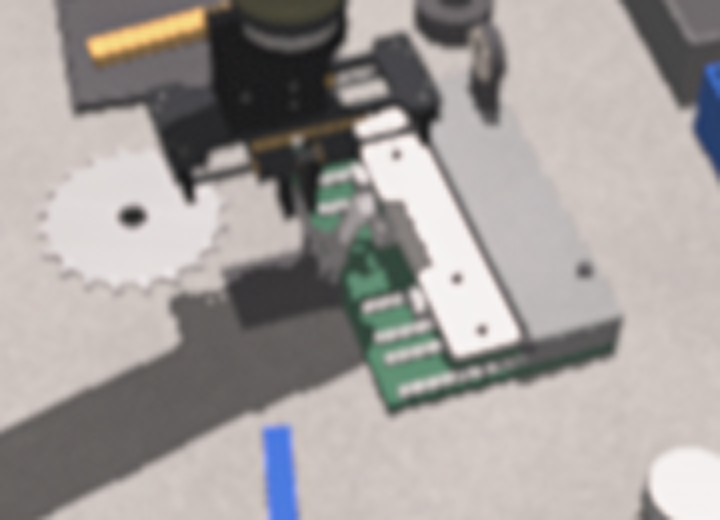

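The crop shows the loop standing up in the fingers at (310,235), the lever leaning at (355,225) and the lid shut. I'll take it on over the top.

>>> step_arm:
  targets:
    - [0.87,0.055,0.4,0,0,0,0]
    - [0.89,0.055,0.1,0,0,0,0]
    - [0.89,0.055,-0.05,0,0,0,0]
    - [0,0,0,0,0,0,0]
    - [0,0,0,0,0,0,0]

```text
time: 58.3
position: [0.5178, 0.0379, 0.0915]
tool_rot: [-2.148, -2.292, -0.001]
ft_force: [0.3, -1.0, 0.1]
grip_width: 0.09
grip_force: 8.0
```

>>> step_arm:
  targets:
    - [0.87,0.055,-0.15,0,0,0,0]
    - [0.8,0.05,-0.2,0,0,0,0]
    - [0,0,0,0,0,0,0]
    - [0,0,0,0,0,0,0]
    - [0,0,0,0,0,0,0]

```text
time: 58.72
position: [0.5338, 0.0388, 0.0881]
tool_rot: [2.149, 2.292, 0.0]
ft_force: [-0.5, -0.2, -0.8]
grip_width: 0.084
grip_force: 8.0
```

```bash
python3 - <<'E'
from h import *
s=ctrl.get_state(); print(st(s['position']).round(4),s["grip_width"],s["ft_force"])
E
```

```text
[-0.0288  0.0001  0.0881] 0.08441009622728221 [-0.47293944 -0.21987747 -0.75588137]
```

>>> step_arm:
  targets:
    - [0,0,0,0,0,0,0.25]
    - [0,0,0,0,0,0,0.25]
    - [0,0,0,0,0,0,0.25]
    - [0.3,0,0.5,0,0,0,0.25]
    - [0,0,1,0,0,0,0.25]

```text
time: 59.13
position: [0.5364, 0.0386, 0.1031]
tool_rot: [-2.148, -2.291, 0.001]
ft_force: [0.3, -0.3, -0.1]
grip_width: 0.241
grip_force: 0.0
```

>>> step_arm:
  targets:
    - [0,0,2,0,0,0,0.25]
    - [0,0,3,0,0,0,0.1]
    - [0,0,4,0,0,0,0]
    - [0,-2,1,0,0,0,0]
    - [0,-3,0,0,0,0,0]

```text
time: 59.55
position: [0.5397, -0.0073, 0.2091]
tool_rot: [2.136, 2.294, 0.01]
ft_force: [0.5, -0.1, 0.1]
grip_width: 0.044
grip_force: 0.0
```

>>> step_arm:
  targets:
    - [0,-3,0,0,0,0,0]
    - [0,0,0,0,0,0,0]
    - [0,0,0,0,0,0,0]
    - [0,0,0,0,0,0,0]
    - [0,0,0,0,0,0,0]

```text
time: 59.97
position: [0.5369, -0.0396, 0.2038]
tool_rot: [2.146, 2.294, 0.001]
ft_force: [0.1, 0.2, -0.2]
grip_width: 0.007
grip_force: 0.0
```

```bash
python3 - <<'E'
from h import *
s=ctrl.get_state(); print(st(s['position']).round(4))
im,d,c=shot("wrist","w5.png"); S=st(cloud(c,d)); cv2.imwrite("pics/w5c.png",cv2.resize(im[20:240,150:500],None,fx=2,fy=2)[:,:,::-1])
E
```

```text
[-0.0307 -0.0784  0.2038]
```

View pics/w5c.png

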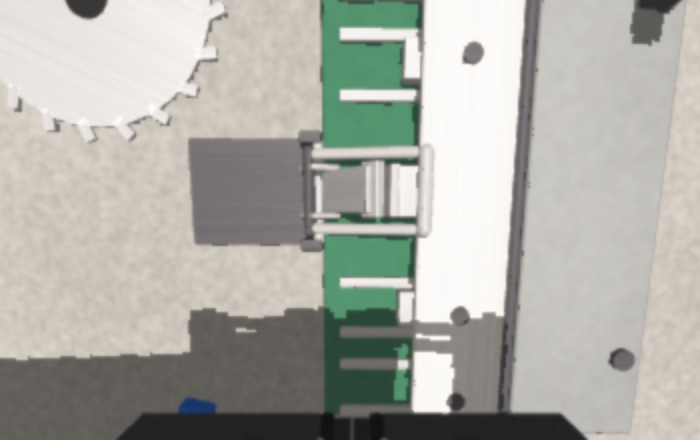

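The crossbar lies on the lid at crop (427,190), behind the hook, and the side wires straddle the lever at (345,190). I'll measure the lever before pressing it.

```bash
python3 - <<'E'
from h import *
im,d,c=load("wrist"); S=st(cloud(c,d))
for cu in (310,320,330,345,360,368,375,380,390,400,410,420,427,435): 
    u,v=150+cu//2,20+95; print(cu,S[v,u].round(4))
print(np.round(ctrl.get_state()["joint_positions"],2))
E
```

```text
310 [-0.0543  0.0015  0.0341]
320 [-0.0495  0.0018  0.0216]
330 [-0.0433  0.0014  0.0381]
345 [-0.0356  0.0009  0.0546]
360 [-0.0277  0.0005  0.0707]
368 [-0.024   0.0003  0.0766]
375 [-0.0212  0.0003  0.0765]
380 [-0.0184  0.0003  0.0773]
390 [-0.0123  0.0009  0.0558]
400 [-0.0063  0.0013  0.0439]
410 [-0.001   0.0013  0.0441]
420 [0.0035 0.0011 0.0506]
427 [0.0063 0.0011 0.0529]
435 [0.0118 0.0014 0.0425]
[ 0.77  0.16 -0.82  1.73  0.12  1.3  -0.  ]
```

>>> step_arm:
  targets:
    - [1.14,2.05,-1,0,0,0,0]
    - [1.14,2.05,-2,0,0,0,0]
    - [1.14,2.05,-2,0,0,0,0]
    - [1.14,2.05,-3,0,0,0,0]
    - [0,0,0,0,0,0,0]
  force: 20

```text
time: 60.43
position: [0.5798, 0.0475, 0.1181]
tool_rot: [-2.134, -2.294, 0.002]
ft_force: [-1.8, -0.5, -0.5]
grip_width: 0.006
grip_force: 0.0
```

>>> step_arm:
  targets:
    - [0,0,0,0,0,0,0]
    - [0,0,0,0,0,0,0]
    - [0,0,0,0,0,0,0]
    - [0,0,0,0,0,0,0]
    - [0,0,0,0,0,0,0]

```text
time: 60.85
position: [0.5829, 0.0397, 0.1245]
tool_rot: [2.149, 2.288, 0.001]
ft_force: [-0.4, -0.1, 0.1]
grip_width: 0.003
grip_force: 0.0
```

```bash
python3 -c "
from h import *
s=ctrl.get_state(); print(st(s['position']).round(4))"
```

```text
[ 0.0203 -0.0022  0.1245]
```

>>> step_arm:
  targets:
    - [0,0.3,-2,0,0,0,0]
    - [0,0,-2,0,0,0,0]
    - [0,0,-1.5,0,0,0,0]
    - [0,0,-0.5,0,0,0,0]
    - [0,0,0,0,0,0,0]

```text
time: 61.27
position: [0.5816, 0.0431, 0.0626]
tool_rot: [-2.149, -2.29, 0.002]
ft_force: [0.8, -0.2, 0.6]
grip_width: 0.003
grip_force: 0.0
```

>>> step_arm:
  targets:
    - [0,0,0,0,0,0,0]
    - [-0.6,-0.04,0,0,0,0,0]
    - [-0.6,-0.04,0,0,0,0,0]
    - [-0.6,-0.04,0,0,0,0,0]
    - [-0.6,-0.04,0,0,0,0,0]

```text
time: 61.68
position: [0.5578, 0.0421, 0.0638]
tool_rot: [2.148, 2.291, 0.0]
ft_force: [-0.0, -0.2, 0.1]
grip_width: 0.006
grip_force: 0.0
```

>>> step_arm:
  targets:
    - [-0.6,-0.04,0,0,0,0,0]
    - [-0.6,-0.04,0,0,0,0,0]
    - [-0.5,-0.03,0,0,0,0,0]
    - [-0.5,-0.03,0,0,0,0,0]
    - [-0.5,-0.03,0,0,0,0,0]

```text
time: 62.1
position: [0.5313, 0.0405, 0.0636]
tool_rot: [2.148, 2.291, 0.001]
ft_force: [1.1, -0.1, 2.2]
grip_width: 0.004
grip_force: 0.8
```

```bash
python3 -c "
from h import *
s=ctrl.get_state(); print(st(s['position']).round(4))
im,d,c=shot('side'); cv2.imwrite('pics/s3.png',cv2.resize(im[140:270,230:410],None,fx=4,fy=4,interpolation=cv2.INTER_CUBIC)[:,:,::-1])
"
```

```text
[-0.0312  0.0019  0.0636]
```

View pics/s3.png

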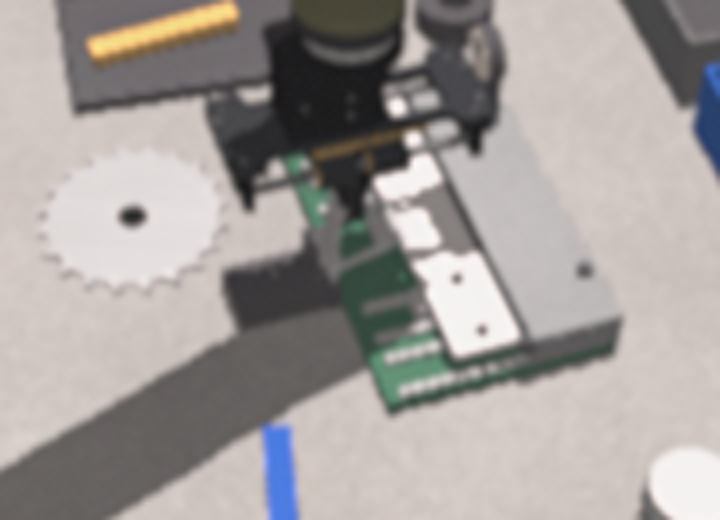

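The crop shows the finger against the lever, now about upright at (325,235), with the loop still over the hook at (392,225). I'll continue along the arc.

>>> step_arm:
  targets:
    - [-0.6,-0.04,0,0,0,0,0]
    - [-0.6,-0.04,0,0,0,0,0]
    - [-0.55,-0.035,-0.2,0,0,0,0]
    - [-0.55,-0.035,-0.2,0,0,0,0]
    - [-0.5,-0.03,-0.3,0,0,0,0]

```text
time: 62.57
position: [0.5027, 0.0386, 0.0562]
tool_rot: [2.149, 2.292, -0.001]
ft_force: [0.5, 0.8, 1.4]
grip_width: 0.004
grip_force: 1.2
```

>>> step_arm:
  targets:
    - [-0.48,-0.03,-0.34,0,0,0,0]
    - [-0.4,-0.025,-0.43,0,0,0,0]
    - [-0.36,-0.02,-0.47,0,0,0,0]
    - [0,0,0,0,0,0,0]
    - [0,0,0,0,0,0,0]

```text
time: 62.98
position: [0.4897, 0.0378, 0.043]
tool_rot: [-2.148, -2.291, 0.003]
ft_force: [-0.5, 0.3, 0.6]
grip_width: 0.006
grip_force: 0.0
```

```bash
python3 -c "
from h import *
s=ctrl.get_state(); print(st(s['position']).round(4),s['ft_force'])
"
```

```text
[-0.0728  0.0018  0.043 ] [-0.5456218   0.33420001  0.5814352 ]
```

>>> step_arm:
  targets:
    - [-0.27,-0.02,-0.5,0,0,0,0]
    - [-0.25,-0.015,-0.5,0,0,0,0]
    - [-0.1,0,-0.4,0,0,0,0]
    - [-0.1,0,-0.4,0,0,0,0]
    - [0,0,-0.3,0,0,0,0]

```text
time: 63.4
position: [0.4838, 0.0375, 0.0244]
tool_rot: [2.149, 2.291, -0.004]
ft_force: [-13.8, -1.7, 47.5]
grip_width: 0.008
grip_force: 23.6
```

>>> step_arm:
  targets:
    - [0,0,-0.15,0,0,0,0]
    - [0,0,0,0,0,0,0]
    - [0,0,0,0,0,0,0]
    - [0,0,0,0,0,0,0]
    - [0,0,0,0,0,0,0]

```text
time: 63.82
position: [0.4837, 0.0375, 0.0245]
tool_rot: [2.148, 2.291, -0.006]
ft_force: [-12.3, -1.4, 36.3]
grip_width: 0.005
grip_force: 18.3
```

```bash
python3 -c "
from h import *
s=ctrl.get_state(); print(st(s['position']).round(4),s['ft_force'])
"
```

```text
[-0.0789  0.002   0.0245] [-12.34547701  -1.41571765  36.25171682]
```

>>> step_arm:
  targets:
    - [0,0,0.3,0,0,0,0]
    - [0,0,0.5,0,0,0,0]
    - [0,0,2,0,0,0,0]
    - [0,0,4,0,0,0,0]
    - [0,0,4,0,0,0,0]

```text
time: 64.23
position: [0.4817, 0.0379, 0.1288]
tool_rot: [-2.145, -2.289, 0.003]
ft_force: [1.7, -0.3, 0.1]
grip_width: 0.005
grip_force: 0.0
```

>>> step_arm:
  targets:
    - [0,-2.5,3,0,0,0,0]
    - [0,-2.5,3,0,0,0,0]
    - [0.6,-2.5,0,0,0,0,0]
    - [0,0,0,0,0,0,0]
    - [0,0,0,0,0,0,0]

```text
time: 64.65
position: [0.4894, -0.039, 0.1889]
tool_rot: [-2.152, -2.287, 0.0]
ft_force: [-0.2, 0.7, 0.3]
grip_width: 0.007
grip_force: 0.0
```

>>> step_arm:
  targets:
    - [0,0,0,0,0,0,0]
    - [0,0,0,0,0,0,0]
    - [0,0,0,0,0,0,0]
    - [0,0,0,0,0,0,0]
    - [0,0,0,0,0,0,0]

```text
time: 65.07
position: [0.4896, -0.0367, 0.1891]
tool_rot: [-2.147, -2.293, 0.0]
ft_force: [-0.5, 0.4, -0.4]
grip_width: 0.006
grip_force: 0.0
```

```bash
python3 - <<'E'
from h import *
s=ctrl.get_state(); print(st(s['position']).round(4))
im,d,c=shot("wrist"); S=st(cloud(c,d)); cv2.imwrite("pics/w6c.png",cv2.resize(im[0:235,150:550],None,fx=2,fy=2)[:,:,::-1])
for y in (0.,.02,-.02):
  for x in np.arange(-.115,.03,.006):
    m=(abs(S[...,0]-x)<.003)&(abs(S[...,1]-y-.001)<.002)&(d>0)
    if m.any() and d.any(): print((y,x.round(3)),np.median(S[m][:,2]).round(4),end=" ")
  print()
E
```

```text
[-0.0777 -0.0725  0.1891]
(0.0, np.float64(-0.115)) 0.0278 (0.0, np.float64(-0.109)) 0.0257 (0.0, np.float64(-0.103)) 0.0244 (0.0, np.float64(-0.097)) 0.0244 (0.0, np.float64(-0.091)) 0.024 (0.0, np.float64(-0.085)) 0.0241 (0.0, np.float64(-0.079)) 0.0243 (0.0, np.float64(-0.073)) 0.0241 (0.0, np.float64(-0.067)) 0.0239 (0.0, np.float64(-0.061)) 0.0243 (0.0, np.float64(-0.055)) 0.021 (0.0, np.float64(-0.049)) 0.0219 (0.0, np.float64(-0.043)) 0.0139 (0.0, np.float64(-0.037)) 0.0136 (0.0, np.float64(-0.031)) 0.0136 (0.0, np.float64(-0.025)) 0.0138 (0.0, np.float64(-0.019)) 0.0136 (0.0, np.float64(-0.013)) 0.0461 (0.0, np.float64(-0.007)) 0.052 (0.0, np.float64(-0.001)) 0.0442 (0.0, np.float64(0.005)) 0.0434 (0.0, np.float64(0.011)) 0.0436 (0.0, np.float64(0.017)) 0.0438 (0.0, np.float64(0.023)) 0.0436 (0.0, np.float64(0.029)) 0.0435 
(0.02, np.float64(-0.115)) 0.0056 (0.02, np.float64(-0.109)) 0.0056 (0.02, np.float64(-0.103)) 0.0062 (0.02, np.float64(-0.097)) 0.0056 (0.02, np.float64(-0.091)) 0.0056 (0.02, np.float64(-0.085)) 0.0055 (0.02, np.float64(-0.079)) 0.0059 (0.02, np.float64(
[... 755 characters left out ...]
 0.0058 (-0.02, np.float64(-0.085)) 0.0059 (-0.02, np.float64(-0.079)) 0.0058 (-0.02, np.float64(-0.073)) 0.0058 (-0.02, np.float64(-0.067)) 0.0054 (-0.02, np.float64(-0.061)) 0.0134 (-0.02, np.float64(-0.055)) 0.0176 (-0.02, np.float64(-0.049)) 0.0221 (-0.02, np.float64(-0.043)) 0.0253 (-0.02, np.float64(-0.037)) 0.029 (-0.02, np.float64(-0.031)) 0.0336 (-0.02, np.float64(-0.025)) 0.0379 (-0.02, np.float64(-0.019)) 0.0421 (-0.02, np.float64(-0.013)) 0.0446 (-0.02, np.float64(-0.007)) 0.0506 (-0.02, np.float64(-0.001)) 0.048 (-0.02, np.float64(0.005)) 0.0432 (-0.02, np.float64(0.011)) 0.0435 (-0.02, np.float64(0.017)) 0.0436 (-0.02, np.float64(0.023)) 0.0436 (-0.02, np.float64(0.029)) 0.0436
```

View pics/w6c.png

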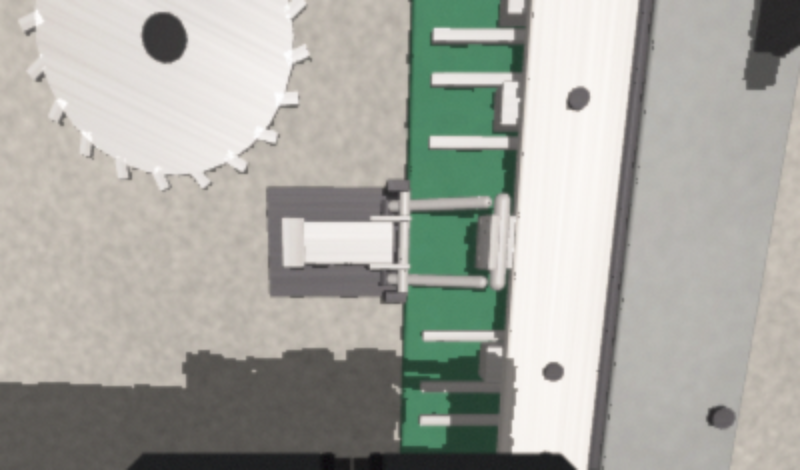

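The lever lies flat (z 24 mm along its whole length), the crossbar is seated at the hook at crop (500,243), and the lid is shut. The three blank tails are in line at (508,105), (515,8) and (492,362). I'll check the bar, then hand in.

```bash
python3 - <<'E'
from h import *
im,d,c=shot("side"); o=tops(c,d,.016,.026,(.36,.60,.20,.44),20); print(o)
if len(o)==1 and abs(o[0][3]-.0205)<.004 and abs(o[0][0][0]-.48)<.04 and abs(o[0][0][1]-.317)<.05: print(ctrl.close_job())
E
```

```text
[(array([0.4301, 0.3214]), array([0.0237, 0.0443]), 8.2, np.float64(0.02)), (array([0.3907, 0.3149]), array([0.0227, 0.0238]), -8.7, np.float64(0.0207))]
```

The bar appears to have shifted, so I'll look.

```bash
python3 - <<'E'
from h import *
im,d,c=load("side"); a,b,e=shot("top")
for o in tops(e,b,.014,.028,(.30,.62,.18,.46),20): print("top",o)
for o in tops(e,b,.009,.0135,(.30,.65,.18,.46),20): print("rim",o)
z=[im[100:220,210:370],a[150:270,150:310]]
cv2.imwrite("pics/v2.png",np.hstack([cv2.resize(q,(400,300),interpolation=cv2.INTER_CUBIC) for q in z])[:,:,::-1])
E
```

```text
top (array([0.44  , 0.3229]), array([0.0212, 0.1268]), 8.3, np.float64(0.0207))
```

View pics/v2.png

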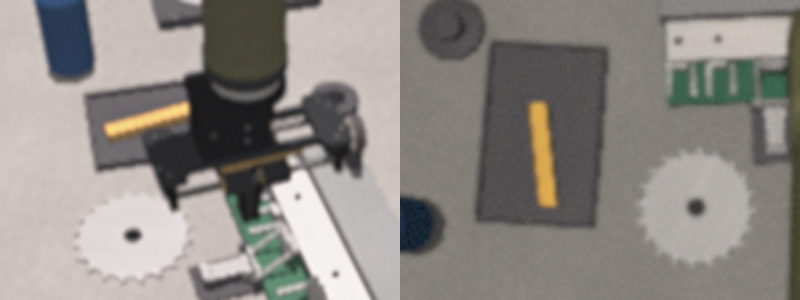

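The bar was knocked about 4 cm but still lies flat inside the tray walls: it spans rows 100–207, against tray rows 45–225. I'm handing in.

```bash
python3 -c "
from bench import ctrl
print(ctrl.close_job())"
```

```text
the job is handed in; nothing more can be done
None
```

The job is handed in: all three blanks were tapped home at about 6–7 N, the lid is shut, the loop is hooked, the lever is down over centre and the bar lies flat in its tray; pressing the lever home read up to 47 N at the wrist through the fingertips, which could matter if the 40 N limit counts the fingers.

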